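# Lock the bag stop and fit its snap cap

### The arm

A 6-joint arm with a two-finger parallel gripper is mounted at the origin on a cart in front of the work surface, level with it; the furniture and walls round the work are solid. World frame = base frame: x ahead of the robot, y to its left, z up, the work surface at z = 0. Lengths are in m, angles in degrees, forces in N, time in s.
With the tool pointing down it reaches from about 0.3 to 0.75 m from the base axis. Payload 8.5 kg.
Tool frame: the origin (TCP) lies midway between the tips of the shut fingers; the grasp point (between the pads) lies 19 mm behind it; z points along the fingers, y is the direction in which the jaws open and shut (so a half turn about z gives the same grasp; the last joint's range is limited). The gripper opens to 85 mm and grips with 20 to 120 N. Pads are 22 mm wide; open, the fingers measure 114 mm over their backs; the gripper's body (76 mm by 85 mm) begins 54 mm behind the grasp point. The pads swing forward as they close: fully open they stand 13 mm farther back than shut.
Start: joints at [62.149, 21.807, 74.336, -0, 83.858, -12.336], TCP at [0.147, 0.53, 0.231] pointing down, gripper open.
Joint ranges: [-178.18, 178.18], [-50.72, 133.34], [12.68, 142.11], [-81.47, 261.47], [9.98, 163.14], [-165.26, 165.26]. Speed limits (degrees/s): [136.94, 136.94, 180, 180, 180, 180].

### API

Orientations are given as a 3x3 rotation matrix whose columns are the frame's x, y, z axes.
In Python, from rig import status, eyes, env gives the robot as it stands. The module is installed in compiled form; this text tells all that it offers.
- The arm moves only by the tool play_rows, never from a script. Its argument "targets" is text: rows parted by semicolons, each of 5 numbers parted by spaces: the shift along the tool's x, y, z in m, then the turn about the tool's z in rad, then the closure, from 0 (fully open) to 1 (shut). A call has 1 to 5 rows; each row is the pose to reach, as a shift and turn from the pose commanded when the call began, along the tool's axes at that moment; what a row does not reach only later rows make up. A row lasts 1/10 s, in which the tool goes at most 50 mm and 8.59 degrees, less where a joint would pass 70% of its speed; a pose out of reach is approached as far as the arm can. A call with a gripper value outside its range is refused whole. The fingers move at their own pace and stop on an object; "force" is the grip in N (left out, the last holds). Time passes only in rows, so rows that repeat a pose let the fingers close. It gives the time, the measured TCP pose, the force and the opening at its end, in the units of the state.
- status.observe(): the state, without advancing time (a new reading comes with each control period).
- eyes.get_image(name): name is "scene" or "side" or "wrist"; returns a dict with "pixels" (400x640x3 uint8, red, green, blue), "range_z" (400x640 float32, m along the optical axis (not along the pixel's ray), 0 where there is no reading), "mtx" (3x3 intrinsics, pixels), "world_to_cam" (4x4, takes a point from world to camera coordinates); the wrist camera has in their place "T_tool_cam" (4x4, takes a point from camera to tool coordinates, whose origin is the TCP and whose axes are the flange's). Camera axes: x right, y up, looking along -z (the intrinsics and any distortion apply to the point x, -y, -z); pixel columns grow to the right and rows downward; lengths in m; the calibration is good to about 2 mm. A picture is of the moment at which its call begins: read the wrist's pose just before it.
- env.close_job(): hands the job in, once; it reports no verdict.
The state is a dict: "time_s": time; "q": joint angles; "qvel": joint speeds; "joint_efforts": joint torques, N m; "position": TCP position; "tool_rot": TCP orientation; "ft_force": force on the tool from outside, world axes, zero at the start; "wrist_torque": the same for the moment, N m; "grip_width": finger opening in m.
Only numpy, scipy, OpenCV 4.12 (cv2) and the standard library are available. Lean on these libraries where they do the work, as an engineer would, in place of code of your own. Each camera call takes 0.05 s, during which the arm holds its last target.

### The job

Get the bag-length gauge ready for packing: lock its sliding grey stop where it now stands by turning the red clamp knob clockwise all the way home, without shifting the stop along its rail. Then take the orange bumper cap, set it mouth down over the steel snap stud on the stop and press it straight down until it clicks past the springs and sits flush on the dark seat. Finish while still holding the cap in the gripper and pressing it firmly down (about 10 N); do not let go, and leave the other things on the bench alone.

Things in the scene. Friction and masses are not known exactly. Their poses are not given: they have to be found in the camera images.
- clamp_knob (a joint): red clamp knob on the stop, turned about a vertical axis; 0 = free, grows clockwise seen from above, hard stop at 1.4 rad = home; the brake pad meets the rail at about 0.9 rad; turning takes 0.1 to 0.2 N m, and it stays where it is left. Starts between 0 and 0.4 rad
- clamp_knob_grip (a point): point on the knob's axis at the height to grip, 7 mm below the knob's top. The knob is a 44 mm disc with an upright bar grip on it, 42 mm long, 14 mm thick and 32 mm high (its foot is 25 mm below this point); the bar runs along this frame's x axis, which turns with the knob. z up
- carriage (a joint): the grey stop's place along the gauge rail in m, 0 = middle of the rail, grows along the gauge's +y; runs from -0.055 to 0.055. Slides at about 1.5 N while the knob is free, held against about 10 N when it is home
- carriage_mark (a point): centre of the top face of the grey stop block (52 x 126 mm, long side along the rail, top face 35 mm above the bench). x across the rail, y along it; the knob's axis is at +37 mm in y, the snap stud at -37 mm in y
- gauge: bag-length gauge fixed to the bench: aluminium base plate 66 x 290 x 6 mm with a steel rail along its y axis and black end blocks 28 mm high; origin at the centre of its underside, on the bench
- stud_base (a point): centre of the upper face of the seat, 38 mm above the bench: where the cap's mouth must rest. From it the steel stud rises 17 mm, 13 mm thick with a domed top; four small spring balls stand out from it, 21 mm over the balls, centred 7.5 mm above the seat. z up
- bumper_cap: orange bumper cap, round, 54 mm tall, 40 g: hollow bell 39 mm wide and 22 mm high, with a 25 mm wide grip stem on it from 22 to 54 mm. Stands mouth down on the bench. Origin at the centre of its mouth plane (underside), z up along the stem. Inside 19 mm deep; rounded rubber lip at the mouth with a 17 mm opening. The fingertips can push on the bell's shoulder round the stem
- pocket_scale: bystander: flat black pocket scale, 80 x 139 x 19 mm, loose; origin at the centre of its underside
- scissors: bystander: green-handled scissors, 206 x 84 x 11 mm, lying flat behind the gauge; origin at the centre of its underside
- stud_seat: dark round seat under the stud, 43 mm wide, 3 mm high, origin at the centre of its underside; sprung, it gives up to 1.5 mm (8 N per mm) under the pressed cap. Pressing the cap on takes a peak of about 6 to 13 N while its mouth is 5 to 8 mm above the seat, then the force drops and the springs draw it down the rest of the way
Things that resemble listed ones, but are neither listed nor needed, are in the scene too. Several things have the shape of the bumper_cap; the one meant has the colours described above.

How it is judged:
By the outcome, as a careful person would: the job done as asked, in the order asked, and still so for the second after the job is handed in, while the arm keeps its last pose, push and grip.
It also fails if it takes over 64 s, if anything falls off the work surface, if the arm or the gripper's body presses on something with over 40 N, if the wrist force passes 120 N, or if a joint passes its speed limit or range.

## Working session

There is one attempt and no reset: what is moved stays moved. The work goes in short steps, Python scripts to look and compute and a tool call to move; the robot and the scene stay as the last step left them, time stands still between calls to the robot, and variables do not carry over. Pictures are saved under pics/ and viewed, and the job is handed in when it is done.

Besides the shell and the picture viewer there is one more tool, called after ">>>" as name(argument=value, ...) on one line, values as JSON. play_rows: Moves the arm, as the interface text tells. Its arguments: {"type":"object","properties":{"targets":{"type":"string"},"force":{"type":"number"}},"required":["targets"]}

```bash
mkdir -p pics; ls; cat > h.py <<'E'
import numpy as np,cv2
from rig import status,eyes,env
def grab(n):
    s=status.observe(); d=eyes.get_image(n)
    if n=='wrist':
        T=np.eye(4);T[:3,:3]=np.array(s['tool_rot']).reshape(3,3);T[:3,3]=s['position']
        d['cw']=T@np.array(d['T_tool_cam'])
    else: d['cw']=np.linalg.inv(d['world_to_cam'])
    np.savez('last_'+n+'.npz',**{k:np.array(v) for k,v in d.items()})
    return d
def load(n): return dict(np.load('last_'+n+'.npz'))
def pt(d,u,v,z=None):
    K=d['mtx'];r=np.array([(u-K[0,2])/K[0,0],-(v-K[1,2])/K[1,1],-1.0])
    if z is None:
        return (d['cw']@np.r_[r*d['range_z'][int(v),int(u)],1])[:3]
    o=d['cw'][:3,3];w=d['cw'][:3,:3]@r
    return o+w*(z-o[2])/w[2]
def proj(d,p):
    c=(np.linalg.inv(d['cw'])@np.r_[p,1])[:3];K=d['mtx']
    return K[0,2]+K[0,0]*c[0]/-c[2],K[1,2]+K[1,1]*c[1]/c[2]
def save(d,name,crop=None,k=1):
    im=d['pixels'][...,::-1]
    if crop: u0,v0,u1,v1=crop; im=im[v0:v1,u0:u1]
    cv2.imwrite('pics/'+name,cv2.resize(im,None,fx=k,fy=k,interpolation=cv2.INTER_CUBIC))
E
python3 - <<'E'
from h import *
s=status.observe()
for k,v in s.items(): print(k,np.round(v,4).tolist())
for n in ['scene','side','wrist']:
    d=grab(n); save(d,n+'0.png'); print(n,d['mtx'].tolist(),np.round(d['cw'],3).tolist(), d.keys())
E
```

```text
pics
time_s 0.0
q [62.1506, 21.8425, 74.3844, -0.0, 83.8559, -12.3353]
qvel [-0.0042, -0.0031, 0.0799, -0.0202, -0.0665, 0.0061]
joint_efforts [-0.001, -44.8458, -23.128, -0.0003, 0.0048, 0.0]
position [0.147, 0.5297, 0.2307]
tool_rot [[-0.9636, 0.2675, -0.0007], [0.2675, 0.9636, -0.0013], [0.0003, -0.0014, -1.0]]
ft_force [0.3358, -0.3613, 0.1659]
wrist_torque [-0.0123, -0.0416, 0.0263]
grip_width 0.0856
scene [[416.35846268572755, 0.0, 320.0043896775522], [0.0, 416.35846268572755, 210.45970960428164], [0.0, 0.0, 1.0]] [[0.728, 0.443, -0.523, 0.071], [-0.685, 0.461, -0.564, -0.612], [-0.009, 0.769, 0.639, 0.664], [0.0, 0.0, 0.0, 1.0]] dict_keys(['pixels', 'range_z', 'mtx', 'world_to_cam', 'cw'])
side [[516.129951961762, 0.0, 334.846208156073], [0.0, 516.129951961762, 198.55503913248268], [0.0, 0.0, 1.0]] [[-0.947, 0.182, -0.267, 0.256], [-0.323, -0.541, 0.776, 0.76], [-0.003, 0.821, 0.571, 0.695], [0.0, 0.0, 0.0, 1.0]] dict_keys(['pixels', 'range_z', 'mtx', 'world_to_cam', 'cw'])
wrist [[299.6603991219819, 0.0, 320.44781898670595], [0.0, 299.6603991219819, 196.11841048628293], [0.0, 0.0, 1.0]] [[0.268, -0.919, -0.291, 0.072], [0.964, 0.255, 0.082, 0.551], [-0.001, -0.302, 0.953, 0.372], [0.0, 0.0, 0.0, 1.0]] dict_keys(['pixels', 'range_z', 'mtx', 'T_tool_cam', 'cw'])
```

View pics/scene0.png

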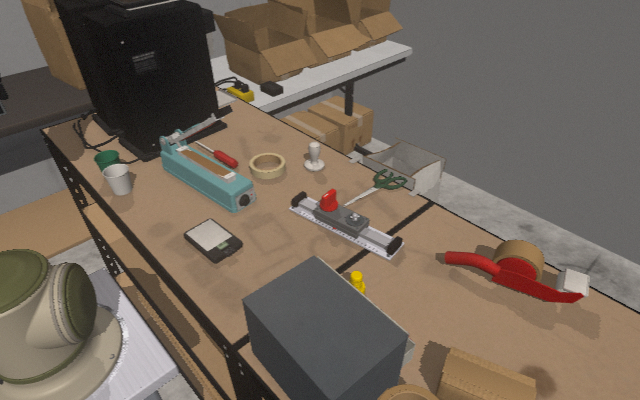

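View pics/side0.png

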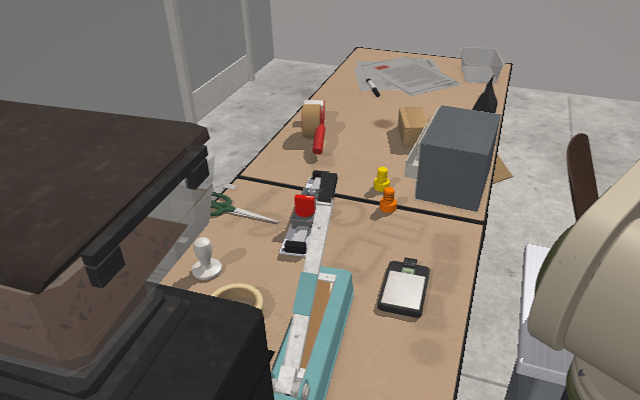

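View pics/wrist0.png

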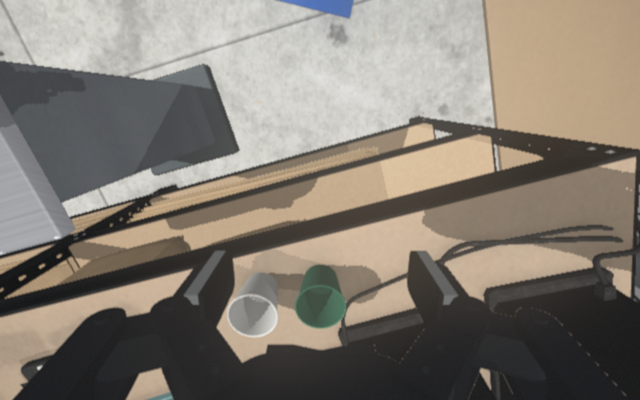

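The scene view shows the gauge around (345,222), with the red knob at (330,201) and the stud at (353,216). In the side view the orange cap is at (388,200), a yellow one at (381,178) and a white one at (204,258). The orange one matches the description. I'll enlarge to confirm.

```bash
python3 - <<'E'
from h import *
d=load('side'); save(d,'side_cap.png',(340,140,440,240),6); save(d,'side_g.png',(270,160,350,260),6)
e=load('scene'); save(e,'scene_g.png',(280,170,420,270),5)
for n,l in (('side',[(388,192),(388,205),(381,170),(430,180),(470,120),(320,225),(305,203)]),('scene',[(330,195),(353,216),(300,198),(396,246),(330,290),(357,278)])):
    d=load(n)
    for u,v in l: print(n,u,v,np.round(pt(d,u,v),4))
E
```

```text
side 388 192 [ 0.4508 -0.1706  0.0551]
side 388 205 [ 0.4485 -0.1689  0.0215]
side 381 170 [ 0.4891 -0.2562  0.0546]
side 430 180 [ 0.3706 -0.2382  0.0618]
side 470 120 [ 0.3117 -0.3837  0.1526]
side 320 225 [0.4745 0.1909 0.2226]
side 305 203 [ 0.6031 -0.0587  0.0662]
scene 330 195 [ 0.6045 -0.0713  0.0796]
scene 353 216 [ 0.6126 -0.1378  0.0522]
scene 300 198 [0.5896 0.0195 0.0277]
scene 396 246 [ 0.6274 -0.2525  0.0289]
scene 330 290 [ 0.3687 -0.3121  0.1513]
scene 357 278 [ 0.4829 -0.2702  0.0543]
```

View pics/side_cap.png

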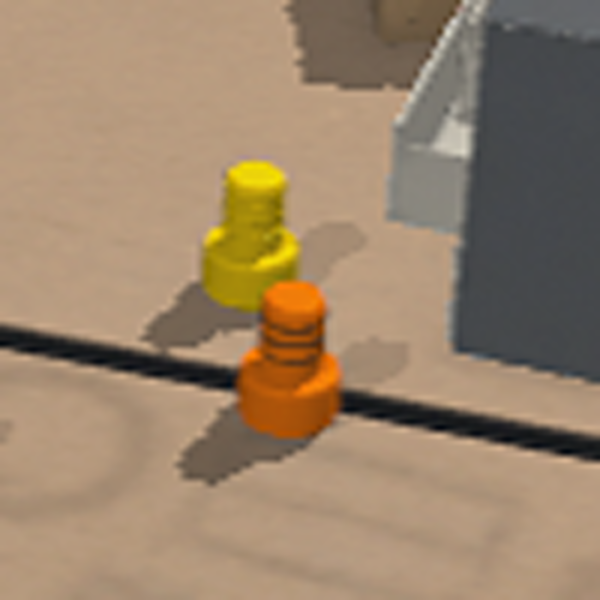

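View pics/side_g.png

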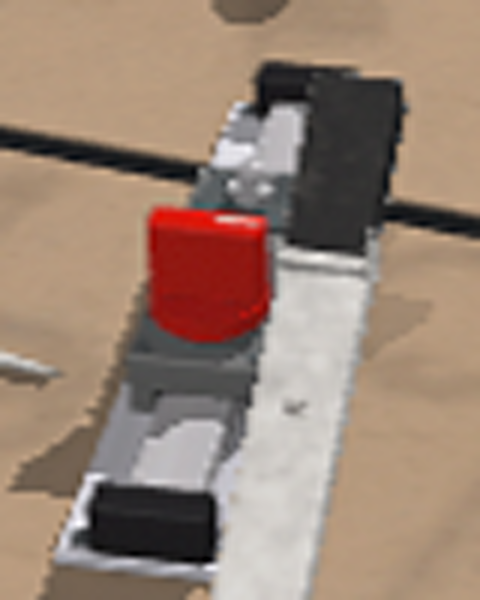

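View pics/scene_g.png

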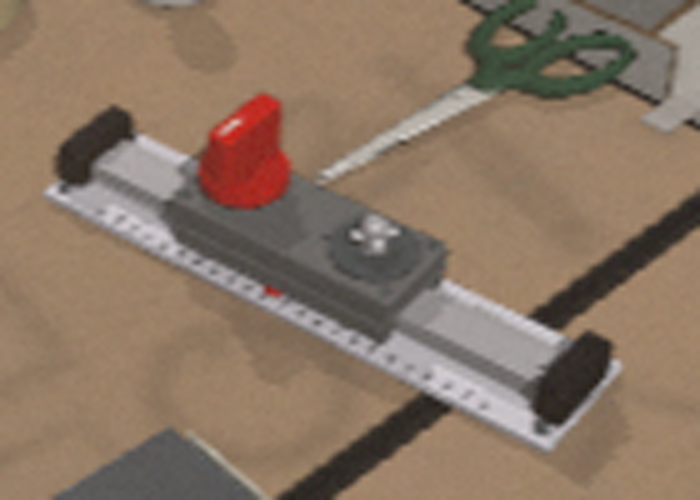

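```bash
python3 - <<'E'
from h import *
P=[]
for n in ('scene','side'):
    d=load(n);K=d['mtx'];v,u=np.mgrid[0:400,0:640];z=d['range_z'];m=z>0
    c=np.stack([(u-K[0,2])/K[0,0]*z,-(v-K[1,2])/K[1,1]*z,-z,np.ones_like(z)],-1)[m]
    P.append((c@d['cw'].T)[:,:3])
P=np.concatenate(P)
xs=np.arange(0.1,0.9,.05);ys=np.arange(0.7,-0.6,-.05)
print('y\\x   '+' '.join('%4d'%(x*1000) for x in xs))
for y in ys:
    r=[]
    for x in xs:
        s=P[(P[:,0]>=x)&(P[:,0]<x+.05)&(P[:,1]>=y)&(P[:,1]<y+.05)]
        r.append('%4d'%(s[:,2].max()*1000) if len(s) else '   .')
    print('%5d '%(y*1000)+' '.join(r))
# cap estimates
d=load('side');hsv=cv2.cvtColor(d['pixels'],cv2.COLOR_RGB2HSV)
m=(hsv[...,0]>5)&(hsv[...,0]<16)&(hsv[...,1]>220)
m[:,:360]=0;m[:,420:]=0;m[:160]=0;m[230:]=0
v,u=np.nonzero(m);print(len(u),u.min(),u.max(),v.min(),v.max())
q=np.array([pt(d,a,b) for a,b in zip(u,v)]);
from scipy.optimize import least_squares
for lo,hi,r in((.028,.05,.0125),(.004,.019,.0195)):
    s=q[(q[:,2]>lo)&(q[:,2]<hi)]
    f=least_squares(lambda c:np.hypot(s[:,0]-c[0],s[:,1]-c[1])-r,s[:,:2].mean(0)+[.01,-.01],loss='soft_l1',f_scale=.001)
    print(len(s),f.x,np.abs(f.fun).mean())
print('top',q[:,2].max(), q[q[:,2]>.052].mean(0))
E
```

```text
y\x    100  150  200  250  300  350  400  450  500  550  600  650  700  750  800  850
  700    .    .    5    4   11  377  377  385  378    .    .    .    .    .    4    .
  649    .    .    3    9   20   14  529  529    .    .    .    .    .    .    1    .
  599    .    .    3    4   36   50  542  542  540  387    .    .   68   76    3    .
  549    .  517  499    3    .   19  541  542  542  541  376  377  346   76    4   -2
  499    .  536  534   65   65   19  542  541  542  542  537  377  346   74    3    .
  449  280  538  515   66   67   19  541  541  377  377  376  373    3    4    4    .
  399 -901 -893    3   66   65    3  110  109    2   19    4    4    5    3    3    .
  349 -892 -888    4   66   66    3  120  121    2   27    4    4    3    4    3    .
  299    . -887    2    3    3    4  126  156   61   28    3    4    3    4    3   -1
  249    .    .    3    4    3    3   68  187   67   28   27   25    4    4    3    .
  199    .    .    4    4    3    4   68  220   68   27   27   27    3    4    3    .
  149    3    .    3    4    3    3   68  257   67   28   28   27   
[... 705 characters left out ...]

 -300    .    .    4  155  155  155  153   57   51    3   30    3    3    3    4   -1
 -350    .    .    3  155  156  156  149    3    4    3    3   43    3    4    4    .
 -400    . -892  154  155  155  155  148    3    5    4    4   59   58    4    3   -1
 -450 -888 -889  155  155  155  155  148    4    3    4    5   59   92   93    3   -2
 -500 -887 -887    4    .   99   99   62   65    3    4    4    4   95   94    4    .
 -550 -887 -890    3    .    .   99   63   64   62    4    3    4   77   70   55   -1
277 380 395 187 212
52 [ 0.45339176 -0.1846845 ] 0.0012688806400099777
83 [ 0.45367582 -0.18526345] 0.0011523256168764707
top 0.05746266884467366 [ 0.45294855 -0.18213816  0.054295  ]
```

```bash
cat >> h.py <<'E'
def rel(p):
    s=status.observe();R=np.array(s['tool_rot']).reshape(3,3)
    return R.T@(np.array(p)-s['position'])
E
python3 - <<'E'
from h import *
s=status.observe()
R=np.array(s['tool_rot'])
for p in ([.24,.33,.30],[.33,.1,.32],[.58,-.1,.25]): print(np.round(rel(p),3))
d=load('scene');hsv=cv2.cvtColor(d['pixels'],cv2.COLOR_RGB2HSV)
P=[]
for n in('scene','side'):
    d=load(n);hsv=cv2.cvtColor(d['pixels'],cv2.COLOR_RGB2HSV)
    m=((hsv[...,0]<5)|(hsv[...,0]>174))&(hsv[...,1]>180)
    v,u=np.nonzero(m);q=np.array([pt(d,a,b) for a,b in zip(u,v)]);k=(abs(q[:,0]-.605)<.05)&(abs(q[:,1]+.07)<.05);q=q[k];q=q[q[:,2]>.05]
    print(n,len(q),q.min(0),q.max(0))
    t=q[q[:,2]>.06];w,V=np.linalg.eigh(np.cov(t[:,:2].T));print(t.mean(0),np.sqrt(w),V[:,1],'top',q[q[:,2]>.077].mean(0))
# grey box edges
d=load('side')
for u,v in ((420,200),(424,206),(421,165),(418,150),(425,108)): print(u,v,np.round(pt(d,u,v),3))
E
```

```text
[-0.143 -0.168 -0.069]
[-0.291 -0.365 -0.089]
[-0.586 -0.491 -0.019]
scene 193 [ 0.58636858 -0.08552196  0.05002811] [ 0.62691538 -0.04636944  0.08182631]
[ 0.60329114 -0.06847928  0.07305654] [0.00370574 0.01243246] [-0.9958042  -0.09150954] top [ 0.60853487 -0.06634725  0.07947173]
side 266 [ 0.58662033 -0.07087863  0.05003338] [ 0.62559152 -0.04247625  0.08299088]
[ 0.60586675 -0.05899226  0.07193508] [0.00334457 0.01151476] [-0.99205051 -0.12584031] top [ 0.60798125 -0.06103489  0.07896705]
420 200 [ 0.388 -0.24   0.001]
424 206 [ 0.375 -0.223 -0.002]
421 165 [ 0.394 -0.239  0.096]
418 150 [ 0.405 -0.242  0.131]
425 108 [ 0.472 -0.747  0.   ]
```

>>> play_rows(targets="-0.035 -0.042 -0.025 0 0; -0.07 -0.08 -0.045 0 0; -0.105 -0.125 -0.06 0 0; -0.143 -0.168 -0.07 0 0; -0.17 -0.205 -0.08 0 0")

```text
time_s: 0.65
position: [0.2454, 0.3117, 0.3055]
tool_rot: [[-0.964, 0.267, 0.0], [0.267, 0.964, -0.0], [-0.0, 0.0, -1.0]]
ft_force: [1.7, 0.1, 0.7]
grip_width: 0.0855
```

>>> play_rows(targets="-0.03 -0.038 0 0 0; -0.06 -0.076 0 0 0; -0.09 -0.115 0 0 0; -0.12 -0.16 0 0 0; -0.155 -0.18 0 0 0")

```text
time_s: 1.15
position: [0.3457, 0.0961, 0.3055]
tool_rot: [[-0.963, 0.269, 0.001], [0.269, 0.963, -0.0], [-0.001, -0.0, -1.0]]
ft_force: [1.7, 0.7, -0.6]
grip_width: 0.0851
```

>>> play_rows(targets="-0.045 -0.018 0 0 0; -0.09 -0.036 0.01 0 0; -0.135 -0.054 0.02 0 0; -0.18 -0.072 0.03 0 0; -0.225 -0.09 0.04 0 0")

```text
time_s: 1.65
position: [0.5403, -0.0499, 0.2644]
tool_rot: [[-0.963, 0.268, -0.0], [0.268, 0.963, 0.0], [0.001, 0.0, -1.0]]
ft_force: [-0.1, 0.6, 0.1]
grip_width: 0.0857
```

```bash
python3 - <<'E'
from h import *
s=status.observe();print(s['time_s'],s['position'],np.round(s['q'],1),rel([.58,-.1,.25]))
E
```

```text
1.65 [ 0.540332   -0.04993414  0.26443553] [-17.8  19.8  71.9   0.   88.3 -92.2] [-0.05163856 -0.03760924  0.01440589]
```

>>> play_rows(targets="-0.025 -0.02 0.007 0 0; -0.052 -0.038 0.014 0 0; -0.052 -0.038 0.014 0 0")

```text
time_s: 1.95
position: [0.5801, -0.1016, 0.2487]
tool_rot: [[-0.963, 0.27, -0.003], [0.27, 0.963, 0.001], [0.003, -0.0, -1.0]]
ft_force: [-0.4, 0.2, -1.0]
grip_width: 0.0858
```

```bash
python3 - <<'E'
from h import *
d=grab('wrist');save(d,'w1.png');
s=status.observe();print(s['position'])
e=grab('scene');save(e,'s1.png')
E
```

```text
[ 0.57928947 -0.10006705  0.24962743]
```

View pics/w1.png

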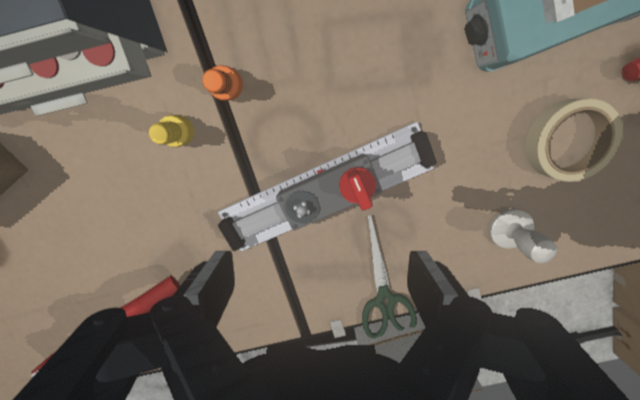

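```bash
python3 - <<'E'
from h import *
d=load('wrist');save(d,'w1g.png',(210,110,450,260),3.3);save(d,'w1c.png',(140,50,260,160),5)
E
```

```text
(no output)
```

View pics/w1g.png

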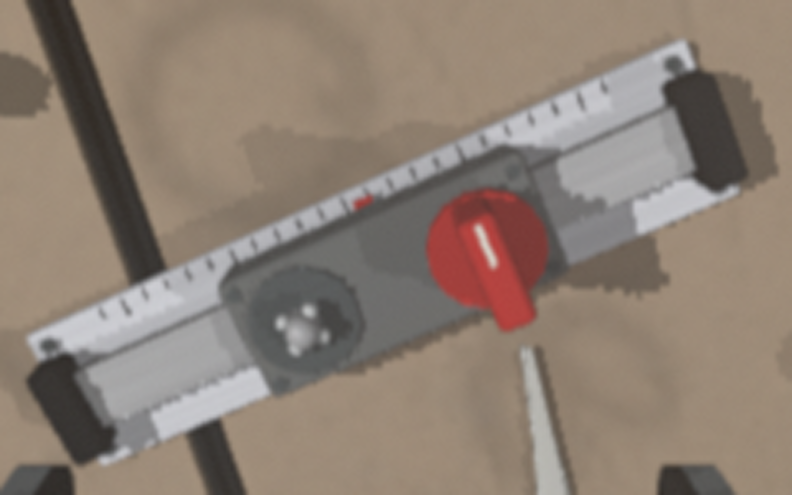

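View pics/w1c.png

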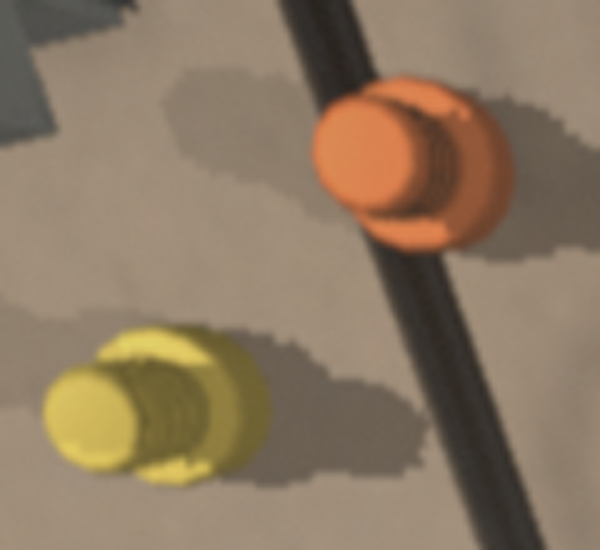

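```bash
python3 - <<'E'
from h import *
d=load('wrist')
f=lambda cu,cv,z:pt(d,210+cu/3.3,110+cv/3.3,z)
print('bar c',f(497,268,.082),'depth',pt(d,360,191))
a=f(478,214,.082);b=f(517,322,.082);print('ends',a,b,np.hypot(*(b-a)[:2]),np.degrees(np.arctan2(*(b-a)[1::-1])))
k1=f(428,250,.050);k2=f(549,245,.05);print('disc',k1,k2)
print('stud',f(303,332,.055),'seat',f(305,320,.038),'depth',pt(d,302,215),pt(d,330,190))
print('seat w',f(247,322,.038),f(363,322,.038))
# plate corners
print('plate',f(30,338,.006),f(686,40,.006))
print('blocks',f(62,372,.028),f(700,85,.028))
print('cap top',pt(d,213,81.5,.054),'depth',pt(d,213,81), 'bench',pt(d,300,110),pt(d,330,290))
# depth clusters
K=d['mtx'];v,u=np.mgrid[0:400,0:640];z=d['range_z']
c=np.stack([(u-K[0,2])/K[0,0]*z,-(v-K[1,2])/K[1,1]*z,-z,np.ones_like(z)],-1)
W=(c@d['cw'].T)[...,:3];hsv=cv2.cvtColor(d['pixels'],cv2.COLOR_RGB2HSV)
red=((hsv[...,0]<5)|(hsv[...,0]>174))&(hsv[...,1]>150)&(abs(W[...,0]-.605)<.04)&(abs(W[...,1]+.065)<.04)
t=W[red&(W[...,2]>.077)];print('bartop',len(t),t.min(0),t.max(0),t.mean(0));w,V=np.linalg.eigh(np.cov(t[:,:2].T));print(np.sqrt(w*12),V[:,1])
print(cv2.minAreaRect((t[:,:2]*1000).astype(np.float32)))
E
```

```text
bar c [ 0.60502129 -0.0635358   0.082     ] depth [ 0.60560083 -0.06394425  0.07892847]
ends [ 0.58584308 -0.06521823  0.082     ] [ 0.62495383 -0.06147637  0.082     ] 0.03928933623696529 5.46504596794856
disc [ 0.60215982 -0.08394818  0.05      ] [ 0.61202515 -0.04195096  0.05      ]
stud [ 0.61826181 -0.13507745  0.055     ] seat [ 0.61955564 -0.13572618  0.038     ] depth [ 0.62441524 -0.13682764  0.05291757] [ 0.60849923 -0.09701375  0.03479542]
seat w [ 0.6143978  -0.15707311  0.038     ] [ 0.62624968 -0.11483953  0.038     ]
plate [ 0.60668063 -0.25278172  0.006     ] [0.56128842 0.03029342 0.006     ]
blocks [ 0.61771193 -0.23601443  0.028     ] [0.57511269 0.02603718 0.028     ]
cap top [ 0.4550945  -0.18352185  0.054     ] depth [ 0.45453547 -0.18354062  0.05333819] bench [ 0.50765309 -0.10764991 -0.00091041] [ 0.77201868 -0.14004979 -0.00173352]
bartop 281 [ 0.58840362 -0.07266751  0.07700573] [ 0.62719694 -0.05675514  0.07977063] [ 0.60904091 -0.06403697  0.07808932]
[0.01271098 0.03789755] [-0.98755826 -0.15725355]
((607.6316528320312, -64.27153778076172), (38.62163543701172, 12.256537437438965), 8.683894157409668)
```

```bash
python3 - <<'E'
from h import *
print(rel([.607,-.0635,.13]))
E
```

```text
[-0.01775411  0.04179675  0.12049876]
```

>>> play_rows(targets="-0.005 0.01 0.03 -0.1 0.2; -0.01 0.02 0.06 -0.2 0.4; -0.015 0.03 0.09 -0.3 0.55; -0.018 0.042 0.12 -0.412 0.6; -0.018 0.042 0.12 -0.412 0.6", force=20)

```text
time_s: 2.55
position: [0.6057, -0.0609, 0.1282]
tool_rot: [[-0.99, -0.144, -0.007], [-0.144, 0.99, 0.002], [0.006, 0.003, -1.0]]
ft_force: [-0.7, 1.1, -0.1]
grip_width: 0.0344
```

>>> play_rows(targets="0 0 0 0 0.6; 0 0 0 0 0.6; 0 0 0 0 0.6")

```text
time_s: 2.85
position: [0.608, -0.0638, 0.1331]
tool_rot: [[-0.99, -0.139, 0.003], [-0.139, 0.99, -0.001], [-0.003, -0.001, -1.0]]
ft_force: [0.4, -0.3, -1.3]
grip_width: 0.034
```

```bash
python3 - <<'E'
from h import *
d=grab('wrist');save(d,'w2.png');save(d,'w2z.png',(220,170,440,330),3.5)
s=status.observe();print(s['position'],s['tool_rot'][0],s['grip_width'],s['ft_force'])
E
```

```text
[ 0.60788906 -0.06377551  0.13278027] [-0.99024265 -0.13933171  0.00248352] 0.03423317676109966 [2.29614093 0.78166234 0.20002984]
```

View pics/w2z.png

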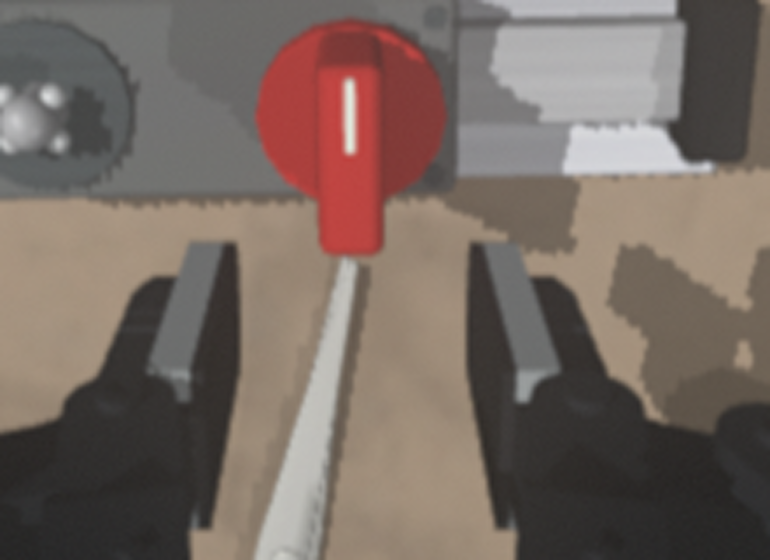

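View pics/w2.png

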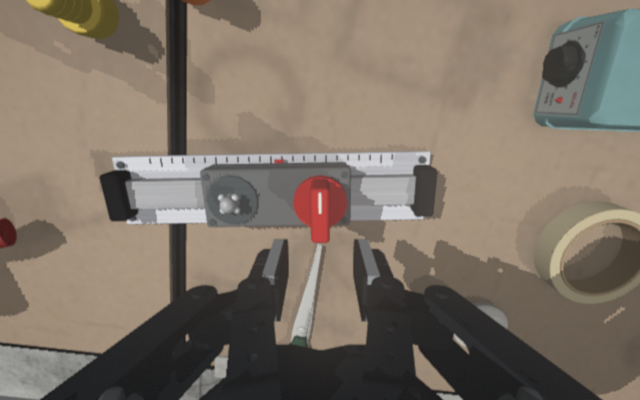

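```bash
python3 - <<'E'
from h import *
d=load('wrist');T=d['T_tool_cam'];print(np.round(T,4))
K=d['mtx']
def pj(p):
    c=(np.linalg.inv(T)@np.r_[p,1])[:3];return K[0,2]-K[0,0]*c[0]/c[2],K[1,2]+K[1,1]*c[1]/c[2]
for zz in(0,-.004,-.008):
  for y in (-.017,.017): print(zz,y,np.round(pj([.011,y,zz]),1))
f=lambda cu,cv,z:pt(d,220+cu/3.5,170+cv/3.5,z)
print('bar ends',f(350,62,.079),f(350,255,.079)); print('mid',(f(350,62,.079)+f(350,255,.079))/2)
print('disc',f(257,112,.047),f(446,112,.047),f(351,18,.047),f(351,112,.047))
print('stud',f(30,122,.055),'seat',f(38,103,.038))
print(pt(d,320,200),pt(d,320,178),pt(d,280,190))
E
```

```text
[[ 0.000e+00  9.532e-01  3.022e-01  7.790e-02]
 [ 1.000e+00  0.000e+00 -2.000e-04  5.000e-04]
 [-2.000e-04  3.022e-01 -9.532e-01 -1.416e-01]
 [ 0.000e+00  0.000e+00  0.000e+00  1.000e+00]]
0 -0.017 [286.6 236.5]
0 0.017 [352.2 236.5]
-0.004 -0.017 [285.7 239.9]
-0.004 0.017 [353.  239.9]
-0.008 -0.017 [284.8 243.5]
-0.008 0.017 [353.9 243.5]
bar ends [ 0.58647967 -0.06662986  0.079     ] [ 0.62745918 -0.06089201  0.079     ]
mid [ 0.60696943 -0.06376094  0.079     ]
disc [ 0.61044952 -0.08488553  0.047     ] [ 0.60440538 -0.04198697  0.047     ] [ 0.5855302  -0.06662201  0.047     ] [ 0.6074431  -0.06354733  0.047     ]
stud [ 0.61699391 -0.1341294   0.055     ] seat [ 0.61863414 -0.1371268   0.038     ]
[ 0.59518412 -0.06541104  0.07901812] [ 0.58744102 -0.06657533  0.04855537] [ 0.60587604 -0.09778279  0.03451718]
```

```bash
python3 - <<'E'
from h import *
for i in range(4):
    s=status.observe();print(s['time_s'],s['position'],s['ft_force'],s['wrist_torque'],np.round(s['q'],2)); grab('wrist')
E
```

```text
2.9 [ 0.60788906 -0.06377551  0.13278027] [2.29614093 0.78166234 0.20002984] [-0.03430176 -0.00038052 -0.0423122 ] [ -17.07   32.49   72.98   -0.     74.38 -115.08]
2.95 [ 0.6077601  -0.06373109  0.13240941] [ 0.99143278 -0.53414268 -0.51555675] [-0.0166599  -0.00428612 -0.01745385] [-1.7070e+01  3.2520e+01  7.3000e+01 -1.0000e-02  7.4370e+01 -1.1509e+02]
3.0 [ 0.60771327 -0.06366014  0.132083  ] [ 0.86944967 -0.21572925 -0.5318706 ] [ 0.0134962  -0.03198961 -0.00242517] [ -17.07   32.54   73.01   -0.     74.37 -115.1 ]
3.05 [ 0.60764924 -0.06356119  0.13184323] [ 0.59754521 -0.28713175  0.08478655] [0.03032812 0.05003054 0.03349617] [ -17.06   32.56   73.02   -0.     74.37 -115.1 ]
```

>>> play_rows(targets="0 0 0.025 0 0.6; 0 0 0.05 0 0.6; 0 0 0.075 0 0.6; 0 0 0.075 0 0.6; 0 0 0.075 0 0.6")

```text
time_s: 3.6
position: [0.6079, -0.0634, 0.0568]
tool_rot: [[-0.99, -0.141, 0.0], [-0.141, 0.99, -0.0], [-0.0, -0.0, -1.0]]
ft_force: [0.4, -0.6, 0.8]
grip_width: 0.0343
```

>>> play_rows(targets="0 0 0 0 0.6; 0 0 0 0 0.6; 0 0 0 0 0.6; 0 0 0 0 0.6; 0 0 0 0 0.6")

```text
time_s: 4.1
position: [0.6076, -0.0633, 0.0564]
tool_rot: [[-0.99, -0.141, 0.0], [-0.141, 0.99, -0.0], [-0.0, -0.0, -1.0]]
ft_force: [-1.3, -0.2, -0.3]
grip_width: 0.0341
```

```bash
python3 - <<'E'
from h import *
d=grab('wrist');save(d,'w3.png');save(d,'w3z.png',(220,150,440,310),3.5)
s=status.observe();print(s['position'],s['tool_rot'][0],s['grip_width'],s['ft_force'])
e=grab('scene');save(e,'s3.png',(280,150,420,270),5);grab('side')
E
```

```text
[ 0.60761119 -0.0633092   0.05633944] [-9.90051381e-01 -1.40706207e-01  1.64328189e-04] 0.03379618363209576 [-0.35555576 -0.23139327  0.03380882]
```

View pics/w3z.png

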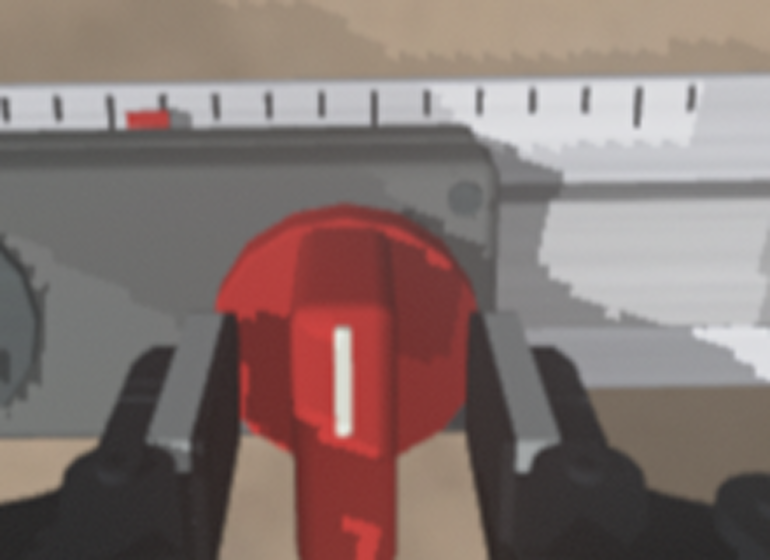

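View pics/s3.png

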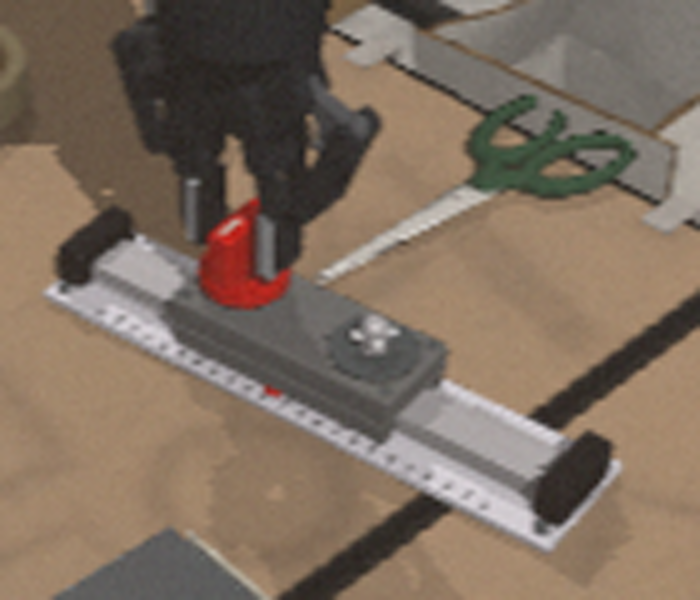

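>>> play_rows(targets="0.0004 -0.001 0.001 0 0.6; 0.0004 -0.001 0.001 0 0.7; 0.0004 -0.001 0.001 0 0.7; 0.0004 -0.001 0.001 0 0.7; 0.0004 -0.001 0.001 0 0.7")

```text
time_s: 4.75
position: [0.6074, -0.0644, 0.0552]
tool_rot: [[-0.99, -0.141, 0.0], [-0.141, 0.99, 0.0], [-0.0, -0.0, -1.0]]
ft_force: [-0.5, 0.3, 0.6]
grip_width: 0.0258
```

```bash
python3 - <<'E'
from h import *
d=grab('wrist');save(d,'w4z.png',(220,150,440,310),3.5)
s=status.observe();print(s['position'],s['tool_rot'][0],s['grip_width'],s['ft_force'])
E
```

```text
[ 0.6073473  -0.06431674  0.05520357] [-9.90042637e-01 -1.40767811e-01  1.20759411e-05] 0.025541179067828115 [ 0.99302615 -0.7131863  -0.5195745 ]
```

View pics/w4z.png

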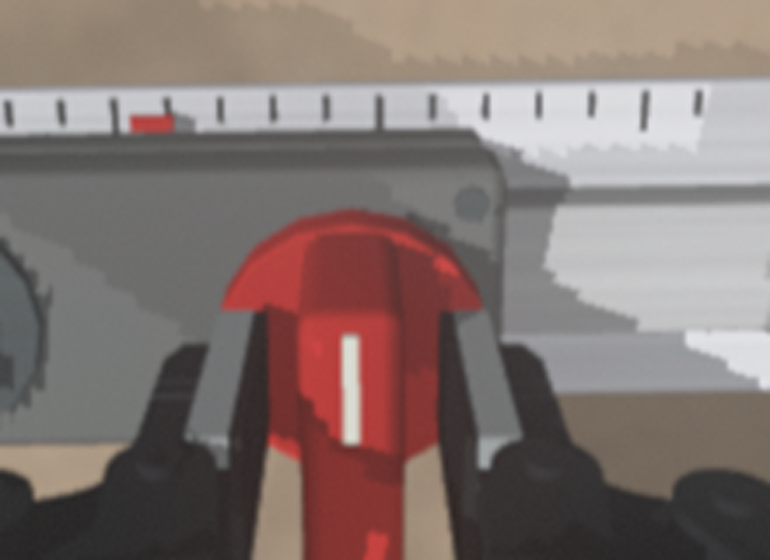

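>>> play_rows(targets="0 -0.0003 0 0 0.8; 0 -0.0003 0 0 0.83; 0 -0.0003 0 0 0.85; 0 -0.0003 0 0 0.9; 0 -0.0003 0 0 0.9", force=30)

```text
time_s: 5.3
position: [0.6074, -0.0646, 0.0553]
tool_rot: [[-0.99, -0.141, 0.0], [-0.141, 0.99, -0.0], [-0.0, -0.0, -1.0]]
ft_force: [-1.0, -0.3, 1.1]
grip_width: 0.0134
```

```bash
python3 - <<'E'
from h import *
d=grab('wrist');save(d,'w5z.png',(220,150,440,310),3.5)
for i in range(3):
  s=status.observe();print(s['position'],s['tool_rot'][0],s['grip_width'],s['ft_force'],s['wrist_torque']);grab('wrist')
E
```

```text
[ 0.60739753 -0.06463859  0.05532135] [-9.90036448e-01 -1.40811264e-01  1.41759767e-04] 0.013469513494770437 [-0.72537255  0.32562569  0.81619944] [-0.01514391  0.12364992  0.06287883]
[ 0.60739723 -0.06462075  0.05530019] [-9.90026462e-01 -1.40881476e-01  1.18584557e-04] 0.013502604072426353 [-1.17339445 -0.46866771  1.95138303] [0.03635429 0.06569655 0.1422012 ]
[ 0.60740677 -0.06464519  0.05531039] [-9.90038804e-01 -1.40794709e-01  1.24528779e-04] 0.013322107469771314 [-0.80752214  1.24630769  1.27775433] [0.05292696 0.10234153 0.18046746]
```

View pics/w5z.png

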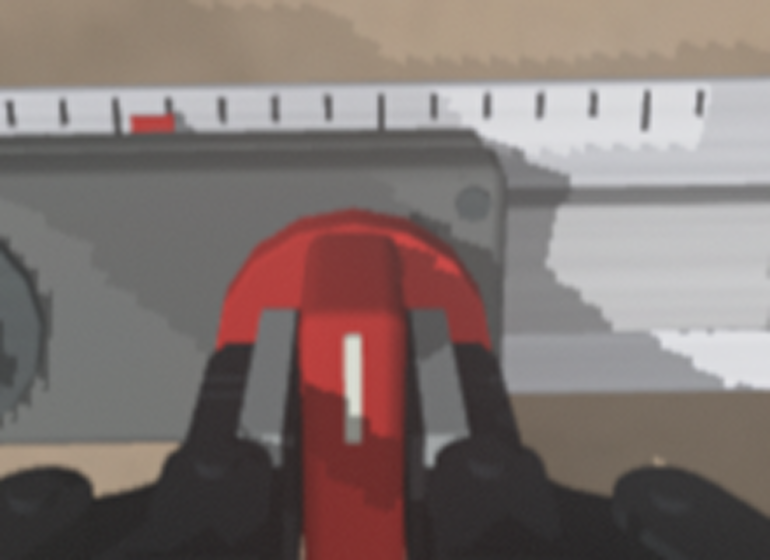

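>>> play_rows(targets="0 0 0 0.04 0.9; 0 0 0 0.12 0.9; 0 0 0 0.2 0.9; 0 0 0 0.3 0.9; 0 0 0 0.4 0.9", force=60)

```text
time_s: 6.0
position: [0.6075, -0.0644, 0.0554]
tool_rot: [[-0.966, 0.26, 0.0], [0.26, 0.966, 0.0], [-0.0, 0.0, -1.0]]
ft_force: [-1.0, 0.8, 2.0]
grip_width: 0.0129
```

>>> play_rows(targets="0 0 0 0 0.9; 0 0 0 0 0.9")

```text
time_s: 6.2
position: [0.6075, -0.0645, 0.0554]
tool_rot: [[-0.967, 0.254, 0.0], [0.254, 0.967, 0.0], [-0.0, 0.0, -1.0]]
ft_force: [-0.9, 1.5, 3.3]
grip_width: 0.0128
```

```bash
python3 - <<'E'
from h import *
d=grab('wrist');save(d,'w6.png')
e=grab('scene');save(e,'s6.png',(280,150,420,270),5)
s=status.observe();print(s['position'],s['tool_rot'],s['grip_width'],s['ft_force'],s['wrist_torque'])
E
```

```text
[ 0.60750579 -0.06456846  0.05538794] [[-9.67186208e-01  2.54068212e-01  4.26299329e-04]
 [ 2.54068250e-01  9.67186292e-01  3.45379179e-05]
 [-4.03535880e-04  1.41713722e-04 -9.99999909e-01]] 0.013104061272653018 [-0.92342494  2.11161228  3.03231194] [ 0.22045539  0.04274289 -0.02081268]
```

View pics/w6.png

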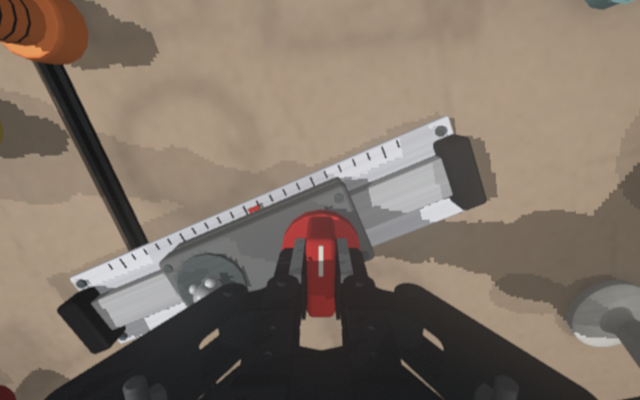

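View pics/s6.png

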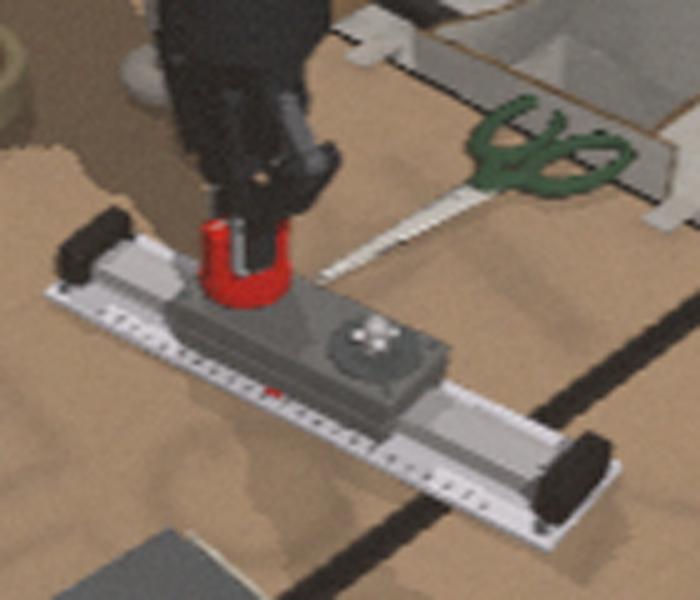

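>>> play_rows(targets="0 0 0 0.08 0.9; 0 0 0 0.16 0.9; 0 0 0 0.24 0.9; 0 0 0 0.32 0.9; 0 0 0 0.4 0.9")

```text
time_s: 6.8
position: [0.6078, -0.0646, 0.0554]
tool_rot: [[-0.79, 0.613, 0.001], [0.613, 0.79, -0.0], [-0.001, 0.001, -1.0]]
ft_force: [0.4, 1.9, 3.5]
grip_width: 0.013
```

```bash
python3 - <<'E'
from h import *
e=grab('scene')
d=grab('wrist');save(d,'w7z.png',(180,100,480,260),2.6)
a=np.load('last_side.npz')
s=status.observe();print(np.degrees(np.arctan2(s['tool_rot'][1][0],s['tool_rot'][0][0])),s['position'],s['grip_width'],s['ft_force'],s['wrist_torque'])
E
```

```text
142.275393714568 [ 0.60783205 -0.06462612  0.05537332] 0.013193585225103915 [2.0381704  1.10131945 3.58812343] [ 0.31222921 -0.29115677 -0.10896988]
```

View pics/w7z.png

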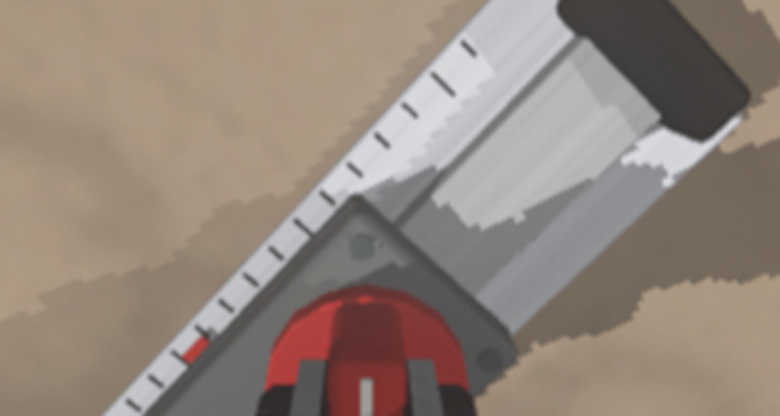

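>>> play_rows(targets="0 0 0 0.08 0.9; 0 0 0 0.16 0.9; 0 0 0 0.24 0.9; 0 0 0 0.24 0.9")

```text
time_s: 7.3
position: [0.6081, -0.0645, 0.0554]
tool_rot: [[-0.624, 0.781, 0.002], [0.781, 0.624, 0.0], [-0.001, 0.002, -1.0]]
ft_force: [2.8, 1.2, 0.6]
grip_width: 0.0127
```

```bash
cat > st.py <<'E'
from h import *
for i in range(2):
  s=status.observe();print(np.degrees(np.arctan2(s['tool_rot'][1][0],s['tool_rot'][0][0])),np.round(s['position'],4),s['grip_width'],np.round(s['ft_force'],2),np.round(s['wrist_torque'],3),np.round(s['q'][5],2));grab('scene')
E
python3 st.py
```

```text
128.6118495692151 [ 0.6081 -0.0645  0.0554] 0.012683760027690012 [2.84 1.21 0.55] [ 0.46  -0.643 -0.087] -55.78
128.70879060993673 [ 0.608  -0.0645  0.0554] 0.012496374362690521 [4.25 2.46 2.51] [ 0.564 -0.779 -0.037] -55.88
```

>>> play_rows(targets="0 0.0007 0 0.06 0.9; 0 0.0007 0 0.12 0.9; 0 0.0007 0 0.18 0.9; 0 0.0007 0 0.18 0.9")

```text
time_s: 7.8
position: [0.6083, -0.0643, 0.0554]
tool_rot: [[-0.475, 0.88, 0.001], [0.88, 0.475, -0.0], [-0.001, 0.001, -1.0]]
ft_force: [3.6, 1.9, 4.0]
grip_width: 0.0128
```

```bash
python3 st.py
```

```text
118.33855670135824 [ 0.6083 -0.0643  0.0554] 0.01283154571719076 [3.57 1.91 3.99] [ 0.322 -0.595 -0.018] -45.45
118.39805129311105 [ 0.6083 -0.0643  0.0554] 0.012701917960908112 [2.74 0.37 3.79] [ 0.358 -0.581 -0.041] -45.51
```

>>> play_rows(targets="0 0.0004 0 0.05 0.9; 0 0.0004 0 0.1 0.9; 0 0.0004 0 0.1 0.9")

```text
time_s: 8.2
position: [0.6085, -0.0643, 0.0554]
tool_rot: [[-0.384, 0.923, 0.001], [0.923, 0.384, -0.0], [-0.001, 0.0, -1.0]]
ft_force: [2.0, 1.5, 5.0]
grip_width: 0.0125
```

```bash
python3 st.py
```

```text
112.56523649844041 [ 0.6085 -0.0643  0.0554] 0.012453025561315513 [2.01 1.5  4.97] [ 0.138 -0.524 -0.022] -39.65
112.61633722406151 [ 0.6085 -0.0643  0.0555] 0.012785193392137743 [2.46 0.83 4.45] [ 0.082 -0.471 -0.026] -39.71
```

>>> play_rows(targets="0 0 0 0.04 0.9; 0 0 0 0.08 0.9; 0 0 0 0.08 0.9")

```text
time_s: 8.6
position: [0.6086, -0.0642, 0.0554]
tool_rot: [[-0.309, 0.951, 0.001], [0.951, 0.309, -0.001], [-0.001, 0.001, -1.0]]
ft_force: [2.7, 0.6, 5.5]
grip_width: 0.0128
```

```bash
python3 st.py
```

```text
107.99332747279149 [ 0.6086 -0.0642  0.0554] 0.012809925605463715 [2.71 0.55 5.54] [ 0.066 -0.581  0.303] -35.07
108.03462445957146 [ 0.6086 -0.0642  0.0555] 0.012713336036452564 [3.09 0.35 5.01] [ 0.118 -0.569  0.219] -35.12
```

>>> play_rows(targets="0 0 0 0.03 0.9; 0 0 0 0.06 0.9; 0 0 0 0.06 0.9")

```text
time_s: 9.0
position: [0.6086, -0.0642, 0.0555]
tool_rot: [[-0.254, 0.967, 0.001], [0.967, 0.254, -0.001], [-0.002, 0.0, -1.0]]
ft_force: [4.1, -0.2, 5.3]
grip_width: 0.0129
```

```bash
python3 st.py;python3 - <<'E'
from h import *
d=grab('wrist');save(d,'w8.png')
e=grab('scene');save(e,'s8.png',(280,150,420,270),5)
E
```

```text
104.72547773829261 [ 0.6086 -0.0642  0.0555] 0.01287837357984291 [ 4.05 -0.25  5.33] [ 0.097 -0.579  1.479] -31.76
104.76252395284213 [ 0.6086 -0.0642  0.0555] 0.013306100043560474 [3.56 0.34 5.8 ] [ 0.078 -0.605  1.459] -31.8
```

View pics/w8.png

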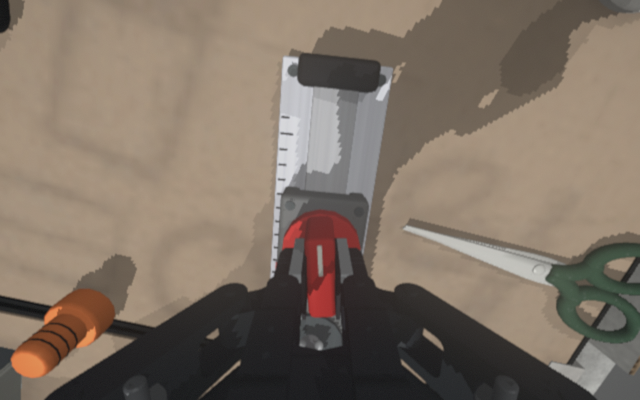

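View pics/s8.png

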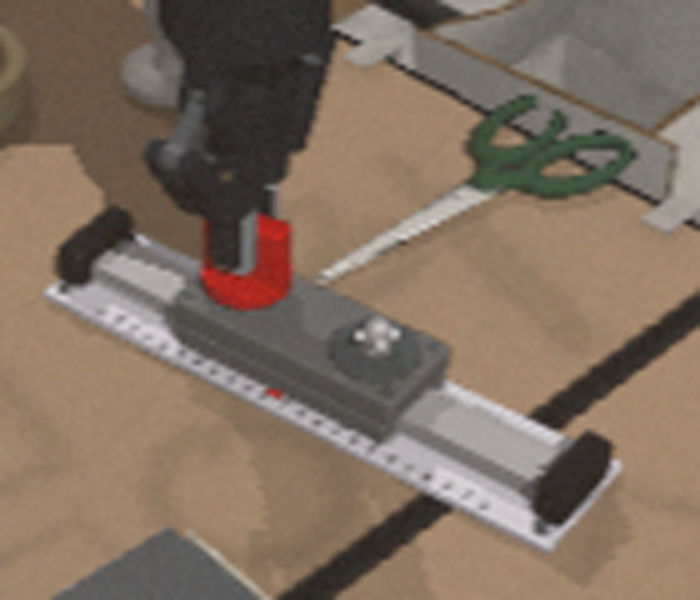

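```bash
python3 - <<'E'
from h import *
im=[cv2.imread('pics/%s.png'%n,0).astype(np.float32) for n in('scene_g','s3','s6','s8')]
im[0]=None if False else cv2.copyMakeBorder(im[0],100,0,0,0,cv2.BORDER_CONSTANT)
def reg(a,b,r):
    u0,v0,u1,v1=r;x=a[v0:v1,u0:u1];y=b[v0:v1,u0:u1]
    w=np.eye(2,3,dtype=np.float32)
    try: _,w=cv2.findTransformECC(x,y,w,cv2.MOTION_TRANSLATION,(3,200,1e-6),None,5)
    except Exception as e: return str(e)[:40]
    return np.round(w[:,2]/5,3)
R={'stud':(320,300,430,380),'edge':(370,330,460,450),'pointer':(255,380,295,405),'plateL':(45,270,160,340),'plateR':(520,430,630,550)}
for k,r in R.items(): print(k,[reg(im[0],im[j],r) for j in (1,2,3)])
d=load('scene');a=pt(d,353,216,.05);g=np.array([-.155,.988,0])
print('px per mm along +y',(np.array(proj(d,a+g*.001))-proj(d,a)))
E
```

```text
stud [array([-0.024,  0.001], dtype=float32), array([ 0.159, -0.026], dtype=float32), array([0.565, 0.253], dtype=float32)]
edge [array([ 0.003, -0.006], dtype=float32), array([0.196, 0.044], dtype=float32), array([0.443, 0.214], dtype=float32)]
pointer [array([0.002, 0.003], dtype=float32), array([0.11, 0.01], dtype=float32), array([0.281, 0.033], dtype=float32)]
plateL [array([0.006, 0.005], dtype=float32), array([ 0.003, -0.01 ], dtype=float32), array([ 0.002, -0.011], dtype=float32)]
plateR [array([-0.001, -0.004], dtype=float32), array([0.   , 0.008], dtype=float32), array([0.002, 0.001], dtype=float32)]
px per mm along +y [-0.36434535 -0.17309767]
```

The knob is at its hard stop (moment about z rose to 1.46 N·m). However, the stop crept about 1.3 mm toward -y while the brake was still free. I'll back off to just below brake contact, slide it back and turn home again.

>>> play_rows(targets="0 0 0 -0.12 0.9; 0 0 0 -0.26 0.9; 0 0 0 -0.4 0.9; 0 0 0 -0.54 0.9; 0 0 0 -0.68 0.9")

```text
time_s: 9.7
position: [0.6079, -0.0646, 0.0553]
tool_rot: [[-0.808, 0.59, -0.001], [0.59, 0.808, -0.001], [0.0, -0.001, -1.0]]
ft_force: [-0.4, -0.9, 6.8]
grip_width: 0.013
```

>>> play_rows(targets="0 0 0 -0.08 0.9; 0 0 0 -0.08 0.9; 0 0 0 -0.08 0.9")

```text
time_s: 10.0
position: [0.6078, -0.0645, 0.0553]
tool_rot: [[-0.849, 0.528, -0.001], [0.528, 0.849, -0.001], [0.001, -0.001, -1.0]]
ft_force: [-0.3, -1.4, 6.5]
grip_width: 0.013
```

```bash
cat > reg.py <<'E'
from h import *
a=cv2.imread('pics/scene0.png',0).astype(np.float32);e=grab('scene')
b=cv2.cvtColor(e['pixels'],cv2.COLOR_RGB2GRAY).astype(np.float32)
def up(i): return cv2.resize(i[150:270,280:420],None,fx=5,fy=5,interpolation=cv2.INTER_CUBIC)
a,b=up(a),up(b)
def reg(r):
    u0,v0,u1,v1=r;x=a[v0:v1,u0:u1];y=b[v0:v1,u0:u1];w=np.eye(2,3,dtype=np.float32)
    try: _,w=cv2.findTransformECC(x,y,w,cv2.MOTION_TRANSLATION,(3,200,1e-6),None,5)
    except Exception as ex: return None
    t=w[:,2]/5; g=np.array([-.364,-.173]); return np.round(t,3),'mm +y: %.2f'%(t@g/(g@g))
for k,r in {'stud':(320,300,430,380),'edge':(370,330,460,450),'plateR':(520,430,630,550)}.items(): print(k,reg(r))
E
python3 reg.py; python3 st.py
```

```text
stud (array([0.458, 0.11 ], dtype=float32), 'mm +y: -1.14')
edge (array([0.408, 0.189], dtype=float32), 'mm +y: -1.12')
plateR (array([-0.003,  0.005], dtype=float32), 'mm +y: 0.00')
148.14054931851658 [ 0.6078 -0.0645  0.0554] 0.01266436957396143 [-0.32 -1.99  6.98] [-0.248 -0.04   0.117] -75.22
148.13803399838667 [ 0.6078 -0.0645  0.0553] 0.013023864532010652 [-0.33 -1.53  5.96] [-0.314  0.054  0.077] -75.22
```

>>> play_rows(targets="0.0004 0.0005 0 0 0.9; 0.0009 0.001 0 0 0.9; 0.0009 0.001 0 0 0.9; 0.0009 0.001 0 0 0.9")

```text
time_s: 10.55
position: [0.6075, -0.0631, 0.0553]
tool_rot: [[-0.849, 0.528, -0.001], [0.528, 0.849, -0.001], [0.001, -0.001, -1.0]]
ft_force: [-0.6, -1.3, 7.9]
grip_width: 0.0129
```

```bash
python3 reg.py; python3 st.py
```

```text
stud (array([-0.059, -0.048], dtype=float32), 'mm +y: 0.18')
edge (array([-0.098, -0.002], dtype=float32), 'mm +y: 0.22')
plateR (array([0.006, 0.001], dtype=float32), 'mm +y: -0.01')
148.138676725561 [ 0.6075 -0.0631  0.0553] 0.012585340373401746 [-0.42 -0.95  6.66] [-0.168  0.007  0.09 ] -75.11
148.14073673632373 [ 0.6075 -0.0631  0.0553] 0.012466566482247867 [-1.4  -0.83  7.06] [-0.157 -0.035  0.053] -75.11
```

>>> play_rows(targets="-0.0002 0.0001 0 0.12 0.9; -0.0004 0.0002 0 0.25 0.9; -0.0006 0.0003 0 0.38 0.9; -0.0007 0.0004 0 0.5 0.9; -0.0007 0.0004 0 0.6 0.9")

```text
time_s: 11.2
position: [0.6082, -0.0626, 0.0554]
tool_rot: [[-0.399, 0.917, -0.001], [0.917, 0.399, 0.0], [0.001, -0.001, -1.0]]
ft_force: [-0.2, 2.8, 7.7]
grip_width: 0.0128
```

```bash
python3 reg.py; python3 st.py
```

```text
stud (array([-0.053,  0.016], dtype=float32), 'mm +y: 0.10')
edge (array([-0.106, -0.001], dtype=float32), 'mm +y: 0.24')
plateR (array([0.006, 0.002], dtype=float32), 'mm +y: -0.02')
113.2141412711193 [ 0.6082 -0.0626  0.0554] 0.012464468982129802 [-0.65  1.15  6.99] [ 0.279  0.025 -0.095] -40.16
113.59544676330012 [ 0.6083 -0.0626  0.0554] 0.012361023182719456 [-0.16  1.06  8.22] [ 0.279  0.047 -0.052] -40.54
```

>>> play_rows(targets="0 0 0 0.07 0.9; 0 0 0 0.13 0.9; 0 0 0 0.17 0.9; 0 0 0 0.17 0.9")

```text
time_s: 11.75
position: [0.6084, -0.0625, 0.0555]
tool_rot: [[-0.245, 0.97, -0.001], [0.97, 0.245, -0.001], [-0.0, -0.001, -1.0]]
ft_force: [-0.1, 2.0, 7.9]
grip_width: 0.0132
```

```bash
python3 reg.py; python3 st.py
```

```text
stud (array([-0.052,  0.016], dtype=float32), 'mm +y: 0.10')
edge (array([-0.113, -0.007], dtype=float32), 'mm +y: 0.26')
plateR (array([-0.001,  0.009], dtype=float32), 'mm +y: -0.01')
104.21161840631892 [ 0.6084 -0.0625  0.0555] 0.012826757525131662 [0.14 1.27 7.02] [ 0.311 -0.062  1.626] -31.1
104.22547905373162 [ 0.6084 -0.0625  0.0555] 0.012967656867694393 [0.04 1.24 7.32] [ 0.357 -0.074  1.624] -31.11
```

>>> play_rows(targets="0 0 0 0 0.75; 0 0 0 0 0.6; 0 0 0 0 0.5; 0 0 -0.04 0 0.5; 0 0 -0.08 0 0.5", force=40)

```text
time_s: 12.4
position: [0.608, -0.0627, 0.1349]
tool_rot: [[-0.24, 0.971, -0.004], [0.971, 0.24, 0.001], [0.002, -0.004, -1.0]]
ft_force: [0.5, 0.1, 0.8]
grip_width: 0.0426
```

>>> play_rows(targets="0 0 -0.04 0 0.4; 0 0 -0.08 0 0.2; 0 0 -0.08 0 0.2")

```text
time_s: 12.7
position: [0.6103, -0.0633, 0.2207]
tool_rot: [[-0.24, 0.971, 0.009], [0.971, 0.24, -0.003], [-0.005, 0.008, -1.0]]
ft_force: [-0.6, 0.1, -0.8]
grip_width: 0.0686
```

```bash
python3 reg.py; python3 st.py; python3 - <<'E'
from h import *
d=grab('wrist');save(d,'w9.png')
e=grab('scene');save(e,'s9.png',(280,150,420,270),5)
E
```

```text
stud (array([-0.077, -0.044], dtype=float32), 'mm +y: 0.22')
edge (array([-0.108, -0.009], dtype=float32), 'mm +y: 0.25')
plateR (array([-0.001,  0.012], dtype=float32), 'mm +y: -0.01')
103.87822133794694 [ 0.6094 -0.063   0.2175] 0.06799518474525779 [-0.24  0.11 -0.29] [-0.015  0.027  0.059] -30.83
103.87452267211359 [ 0.6087 -0.0628  0.2153] 0.06830515798291599 [-1.02 -0.26  0.11] [-0.015 -0.022  0.011] -30.83
```

View pics/w9.png

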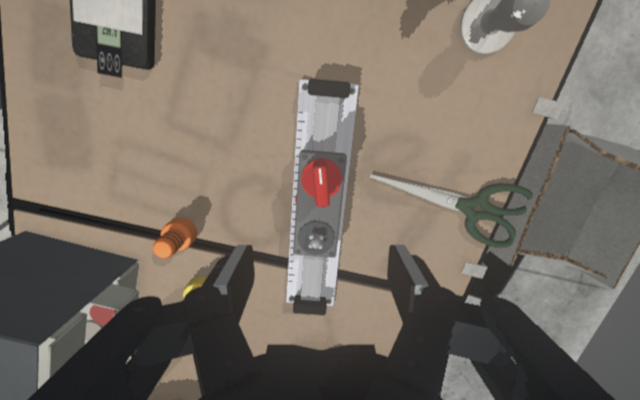

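View pics/s9.png

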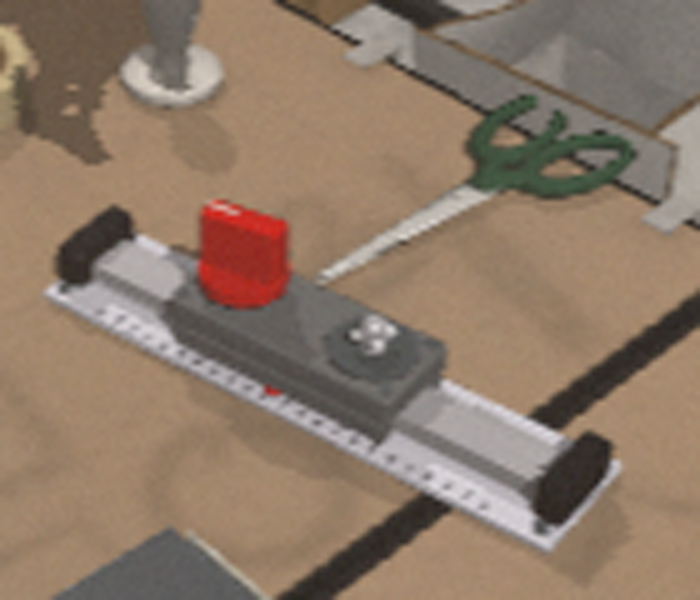

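```bash
python3 - <<'E'
from h import *
d=load('wrist');save(d,'w9z.png',(270,130,370,270),4.2)
d2=load('scene');hsv=cv2.cvtColor(d2['pixels'],cv2.COLOR_RGB2HSV)
E
```

```text
(no output)
```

View pics/w9z.png

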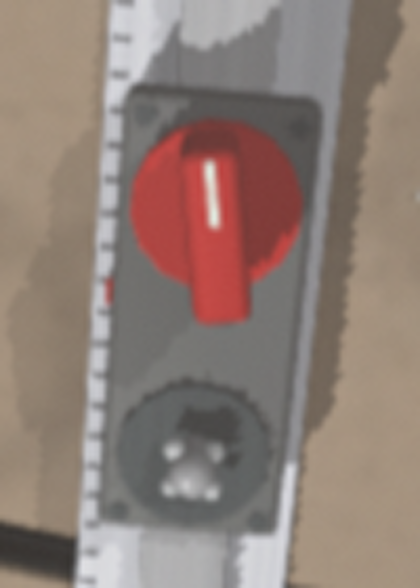

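```bash
python3 - <<'E'
from h import *
print(rel([.454,-.1845,.165]))
d=load('wrist');save(d,'w9c.png',(130,200,230,300),5)
E
```

```text
[-0.08139729 -0.17881514  0.0488497 ]
```

>>> play_rows(targets="-0.016 -0.036 0.005 0.14 0.2; -0.032 -0.072 0.01 0.28 0.2; -0.048 -0.108 0.02 0.42 0.2; -0.064 -0.144 0.035 0.56 0.2; -0.08 -0.18 0.045 0.7 0.2")

```text
time_s: 13.45
position: [0.4513, -0.1838, 0.1684]
tool_rot: [[0.447, 0.895, -0.002], [0.895, -0.447, 0.002], [0.0, -0.003, -1.0]]
ft_force: [0.9, -1.0, -0.1]
grip_width: 0.0685
```

>>> play_rows(targets="0 0 0 0.14 0.2; 0 0 0 0.28 0.2; 0 0 0 0.33 0.2; 0 0 0 0.33 0.2; 0 0 0 0.33 0.2")

```text
time_s: 13.95
position: [0.453, -0.1834, 0.1695]
tool_rot: [[0.708, 0.706, -0.001], [0.706, -0.708, 0.001], [-0.0, -0.001, -1.0]]
ft_force: [0.5, 0.2, -0.4]
grip_width: 0.0684
```

```bash
python3 st.py; python3 - <<'E'
from h import *
d=grab('wrist');save(d,'w10.png');print(rel([.454,-.1845,.165]))
E
```

```text
44.94238709308307 [ 0.453  -0.1834  0.1695] 0.06835752776355308 [ 0.45  0.23 -0.44] [ 0.012 -0.029  0.047] 9.11
44.939455687220516 [ 0.4531 -0.1834  0.1697] 0.0684283503617258 [ 0.08 -0.08 -0.55] [-0.084 -0.028  0.014] 9.12
[-0.00023784  0.00133012  0.00491796]
```

View pics/w10.png

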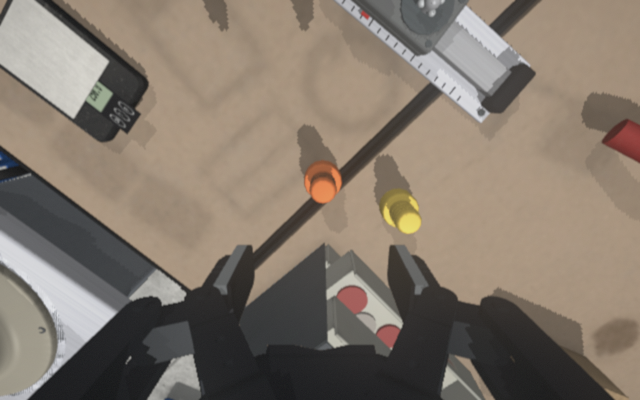

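```bash
python3 - <<'E'
from h import *
d=load('wrist');save(d,'w10z.png',(280,140,440,260),4.5)
s=status.observe();R=np.array(s['tool_rot'])
def tl(p): return np.round(R.T@(p-s['position'])*1000,1)
print('cap top',pt(d,323,189,.054),tl(pt(d,323,189,.054)),pt(d,323,187))
print('yellow',pt(d,409,222,.054),tl(pt(d,409,222,.054)))
c=pt(d,326,246,.152);print('box',c,tl(c),pt(d,322,250),pt(d,300,275))
E
```

```text
cap top [ 0.45579954 -0.18278785  0.054     ] [  2.3   1.5 115.9] [ 0.45701879 -0.18157053  0.05352321]
yellow [ 0.48958624 -0.26168457  0.054     ] [-29.5  81.2 115.9]
box [ 0.45192697 -0.18813634  0.152     ] [-4.3  2.4 17.9] [ 0.39856415 -0.23901453  0.01675564] [ 0.36701227 -0.23737646  0.03273564]
```

View pics/w10z.png

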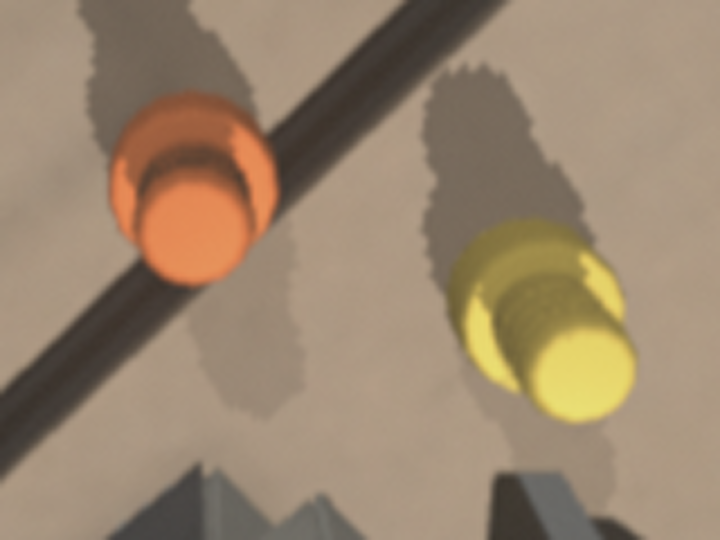

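>>> play_rows(targets="0.0003 0.0014 0.03 0 0.35; 0.0003 0.0014 0.06 0 0.35; 0.0003 0.0014 0.09 0 0.35; 0.0003 0.0014 0.11 0 0.35; 0.0003 0.0014 0.11 0 0.35")

```text
time_s: 14.6
position: [0.4534, -0.1835, 0.0581]
tool_rot: [[0.709, 0.706, -0.004], [0.706, -0.709, 0.003], [-0.001, -0.005, -1.0]]
ft_force: [0.2, 0.9, -0.0]
grip_width: 0.0554
```

```bash
python3 st.py; python3 - <<'E'
from h import *
d=grab('wrist');save(d,'w11.png',(160,100,480,340),2.4);print(rel([.4552,-.184,.022]))
E
```

```text
44.8845924327792 [ 0.4534 -0.1835  0.0581] 0.05543161984720567 [ 0.16  0.93 -0.04] [ 0.024 -0.002  0.047] 9.18
44.88011711538884 [ 0.4542 -0.1841  0.0597] 0.05559316632346772 [-0.92  0.03  0.9 ] [-0.036  0.031  0.048] 9.19
[ 0.00057481 -0.00034998  0.03916388]
```

View pics/w11.png

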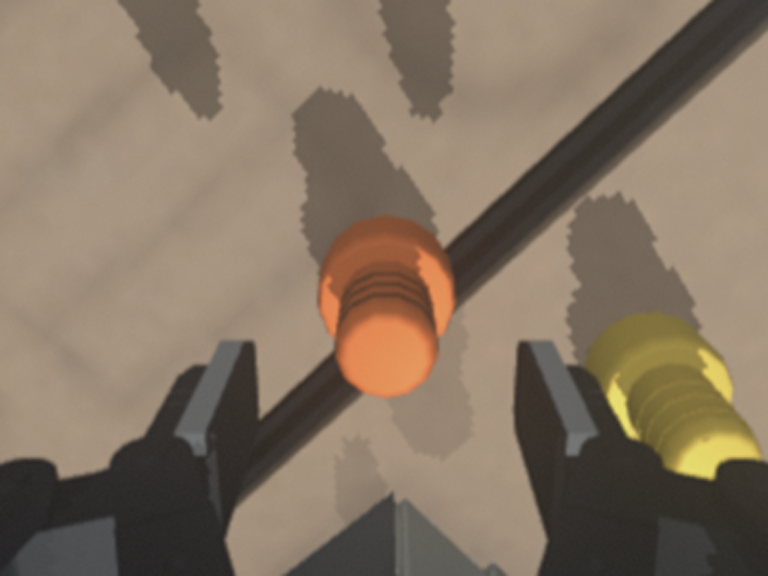

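```bash
python3 - <<'E'
from h import *
d=load('wrist');s=status.observe();R=np.array(s['tool_rot'])
for u,v,z in((320.8,245.8,.054),(321.2,220,.022)):
  p=pt(d,u,v,z);print(p,R.T@(p-s['position']),s['position'])
E
```

```text
[ 0.45544649 -0.18289621  0.054     ] [ 0.00153585 -0.00090854  0.0071632 ] [ 0.45499001 -0.18461697  0.06116424]
[ 0.45722884 -0.18154924  0.022     ] [ 0.00374169 -0.00065536  0.03916416] [ 0.45499001 -0.18461697  0.06116424]
```

>>> play_rows(targets="0.0015 0 0.02 0 0.35; 0.0015 0 0.036 0 0.35; 0.0015 0 0.036 0 0.35; 0.0015 0 0.036 0 0.35; 0.0015 0 0.036 0 0.35")

```text
time_s: 15.25
position: [0.4561, -0.1836, 0.0254]
tool_rot: [[0.709, 0.705, 0.002], [0.705, -0.709, -0.001], [0.0, 0.002, -1.0]]
ft_force: [1.0, 0.7, 0.8]
grip_width: 0.0551
```

```bash
python3 st.py
```

```text
44.85510230243144 [ 0.4561 -0.1836  0.0254] 0.05514171995071805 [1.04 0.72 0.8 ] [-0.005  0.032  0.006] 9.39
44.85319968523319 [ 0.456  -0.1836  0.0253] 0.05535131213923732 [ 0.01 -0.48 -0.9 ] [-0.024 -0.006  0.001] 9.39
```

>>> play_rows(targets="0 0 0.003 0 0.45; 0 0 0.003 0 0.6; 0 0 0.003 0 0.8; 0 0 0.003 0 0.8; 0 0 0.003 0 0.8", force=60)

```text
time_s: 15.85
position: [0.4558, -0.1834, 0.0218]
tool_rot: [[0.709, 0.705, 0.001], [0.705, -0.709, -0.001], [0.0, 0.001, -1.0]]
ft_force: [-0.9, 0.8, 6.0]
grip_width: 0.0234
```

>>> play_rows(targets="0 0 0 0 0.8; 0 0 0 0 0.8")

```text
time_s: 16.05
position: [0.4558, -0.1834, 0.0218]
tool_rot: [[0.709, 0.705, 0.001], [0.705, -0.709, -0.001], [0.0, 0.001, -1.0]]
ft_force: [-1.1, 0.0, 6.0]
grip_width: 0.0234
```

```bash
python3 st.py; python3 - <<'E'
from h import *
d=grab('wrist');save(d,'w12.png',(160,100,480,340),2.4);e=grab('side');save(e,'sd12.png',(330,120,450,240),5)
E
```

```text
44.85353517193695 [ 0.4558 -0.1834  0.0218] 0.023386607649218374 [-1.09  0.04  6.01] [ 0.124  0.114 -0.023] 9.39
44.854275537326046 [ 0.4558 -0.1835  0.0218] 0.023487100433723485 [-1.66  0.5   7.05] [0.081 0.204 0.004] 9.39
```

View pics/w12.png

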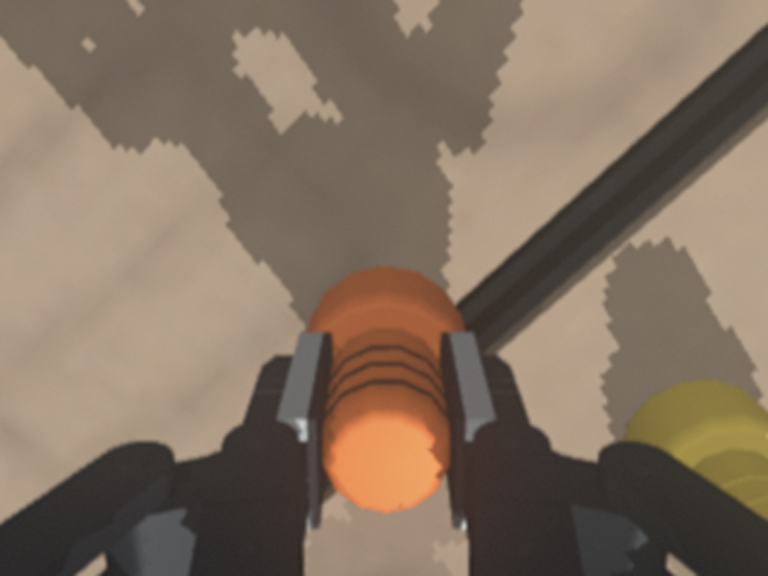

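View pics/sd12.png

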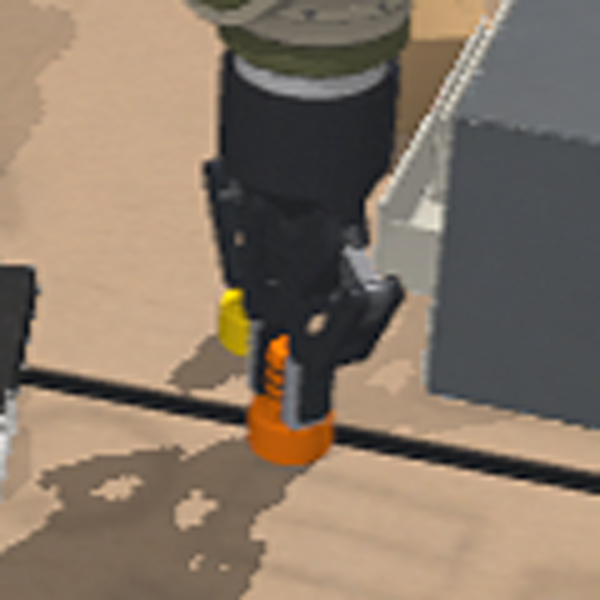

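```bash
python3 - <<'E'
from h import *
d=load('wrist');s=status.observe();R=np.array(s['tool_rot'])
f=lambda u,v,z:R.T@(pt(d,160+u/2.4,100+v/2.4,z)-s['position'])*1000
print(s['position'])
for u,v,z in((386,455,.054),(386,512,.054),(325,450,.054),(447,450,.054),(385,266,.022),(386,452,.054)): print(u,v,np.round(f(u,v,z),2))
print(pt(d,320,290))
E
```

```text
[ 0.45582162 -0.18346312  0.0217761 ]
386 455 [  0.75  -0.65 -32.22]
386 512 [-11.31  -0.65 -32.23]
325 450 [  1.79 -11.42 -32.24]
447 450 [  1.77  10.11 -32.21]
385 266 [24.51 -0.83 -0.22]
386 452 [  1.37  -0.66 -32.22]
[ 0.45442092 -0.18338314  0.05188063]
```

>>> play_rows(targets="0 0 -0.03 0 0.8; 0 0 -0.07 0 0.8; 0 0 -0.11 0 0.8; 0 0 -0.11 0 0.8")

```text
time_s: 16.65
position: [0.4573, -0.1844, 0.1357]
tool_rot: [[0.709, 0.705, 0.007], [0.705, -0.709, -0.005], [0.002, 0.009, -1.0]]
ft_force: [1.5, -0.1, -1.0]
grip_width: 0.0238
```

```bash
python3 st.py; python3 - <<'E'
from h import *
d=grab('wrist');save(d,'w13.png',(160,100,480,340),2.4)
E
```

```text
44.86599227668527 [ 0.4573 -0.1844  0.1357] 0.02377383202394932 [ 1.46 -0.07 -0.98] [-0.016 -0.016 -0.028] 9.39
44.85858691795071 [ 0.4563 -0.1837  0.1332] 0.023570885450831795 [-0.22  1.02 -1.26] [-0.013  0.015  0.08 ] 9.39
```

View pics/w13.png

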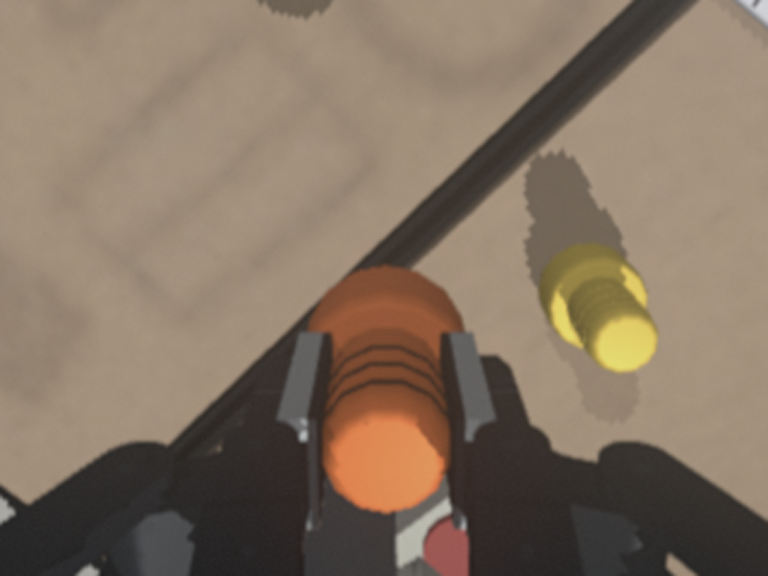

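```bash
python3 - <<'E'
from h import *
d=load('wrist');T=d['T_tool_cam'];K=d['mtx'];Ti=np.linalg.inv(T)
def pj(P):
    c=np.c_[P,np.ones(len(P))]@Ti.T;return np.c_[K[0,2]-K[0,0]*c[:,0]/c[:,2],K[1,2]+K[1,1]*c[:,1]/c[:,2]]
im=cv2.imread('pics/w13.png')
a=np.linspace(0,2*np.pi,200)
for c,col in((0.,(0,255,0)),(.0015,(255,0,0))):
  for r,z in((.0195,0),(.0195,.022),(.0125,.022),(.0125,.054)):
    P=np.c_[c+r*np.cos(a),r*np.sin(a),np.full(200,.0218-z)]
    q=((pj(P)-[160,100])*2.4).astype(np.int32);cv2.polylines(im,[q[:,None]],True,col,1)
    print(c,r,z,q.min(0),q.max(0))
cv2.imwrite('pics/w13o.png',im[200:560,200:580])
cv2.imwrite('pics/w13o.png',cv2.resize(im[220:540,220:560],None,fx=1.7,fy=1.7))
E
```

```text
0.0 0.0195 0 [309 253] [466 396]
0.0 0.0195 0.022 [299 288] [477 447]
0.0 0.0125 0.022 [331 318] [445 420]
0.0 0.0125 0.054 [319 396] [460 517]
0.0015 0.0195 0 [309 247] [466 391]
0.0015 0.0195 0.022 [299 281] [477 441]
0.0015 0.0125 0.022 [331 312] [445 414]
0.0015 0.0125 0.054 [318 388] [460 510]
```

View pics/w13o.png

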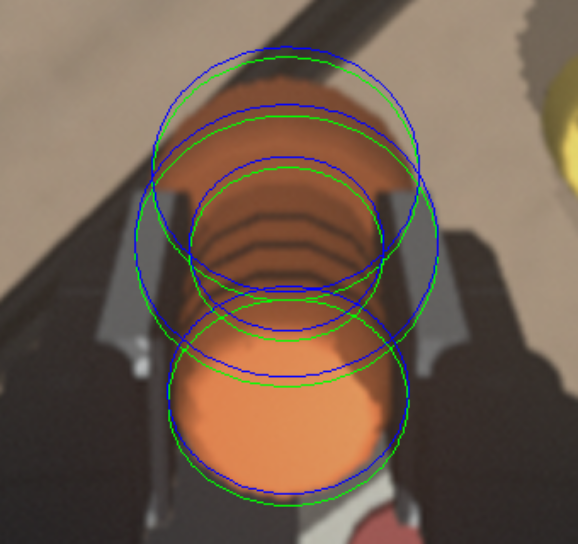

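>>> play_rows(targets="0.03 0.022 0 0 0.8; 0.06 0.045 0 0 0.8; 0.09 0.07 0 0 0.8; 0.104 0.083 0.01 0 0.8; 0.104 0.083 0.01 0 0.8")

```text
time_s: 17.3
position: [0.5884, -0.1679, 0.1176]
tool_rot: [[0.708, 0.706, -0.004], [0.706, -0.708, 0.002], [-0.001, -0.005, -1.0]]
ft_force: [0.8, -0.5, 0.6]
grip_width: 0.0233
```

>>> play_rows(targets="0 0 0 0 0.8; 0 0 0 0 0.8; 0 0 0 0 0.8; 0 0 0 0 0.8; 0 0 0 0 0.8")

```text
time_s: 17.8
position: [0.5875, -0.1689, 0.1215]
tool_rot: [[0.709, 0.705, 0.0], [0.705, -0.709, -0.0], [0.0, 0.0, -1.0]]
ft_force: [-0.0, -0.3, -0.8]
grip_width: 0.0233
```

```bash
python3 st.py; python3 - <<'E'
from h import *
d=grab('wrist');s=status.observe();print(s['position'],s['tool_rot']);save(d,'w14.png',(160,80,480,320),2.4);save(d,'w14z.png',(270,130,370,230),6)
E
```

```text
44.83435314998827 [ 0.5875 -0.1689  0.1215] 0.02332902062540057 [-0.03 -0.33 -0.81] [0.01  0.019 0.002] 18.05
44.83431547679424 [ 0.5876 -0.1689  0.1215] 0.023543386820274317 [ 0.08 -0.02 -0.63] [-0.007 -0.054  0.015] 18.05
[ 0.58771887 -0.16879075  0.12133608] [[ 7.09022053e-01  7.05186295e-01  1.34961562e-04]
 [ 7.05186307e-01 -7.09022049e-01 -8.26247033e-05]
 [ 3.74249148e-05  1.53755782e-04 -9.99999987e-01]]
```

View pics/w14.png

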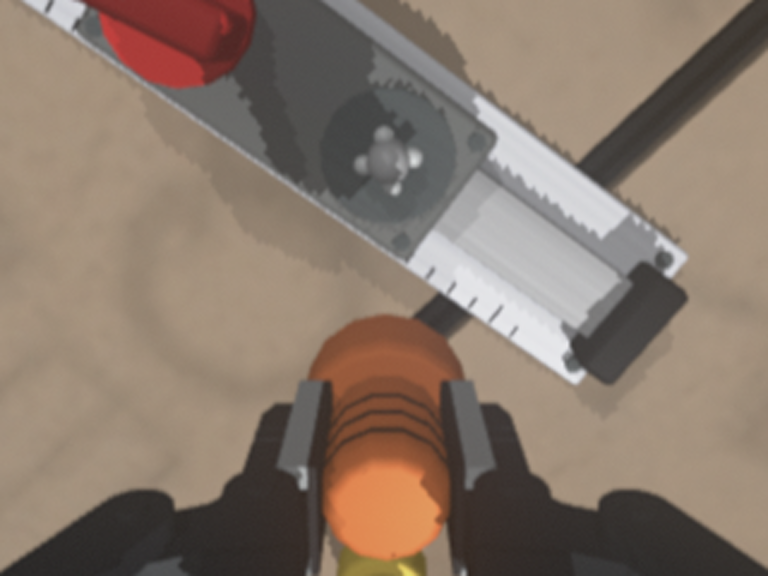

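View pics/w14z.png

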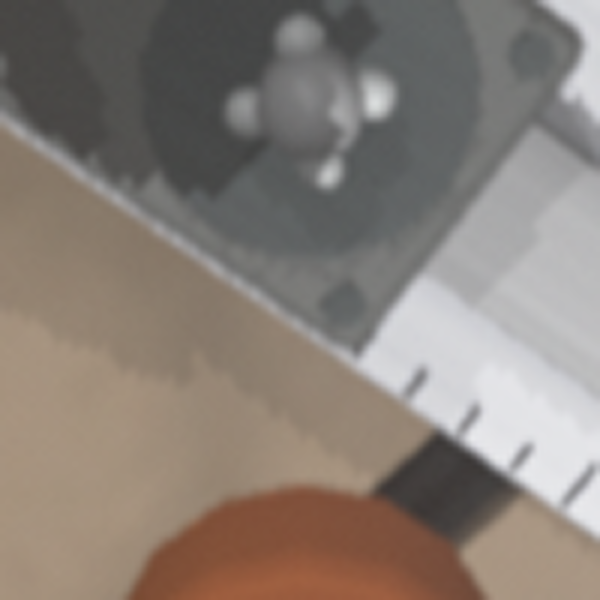

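```bash
python3 - <<'E'
from h import *
d=load('wrist');s=status.observe();R=np.array(s['tool_rot']);o=d['cw'][:3,3]-R@d['T_tool_cam'][:3,3]
print(o)
for n,u,v,z in(('balls',321.8,147.2,.0465),('seat',322.1,143.5,.038),('dome',270+308/6,130+100/6,.053),('seatL',160+321/2.4,143.5,.038),('seatR',160+457/2.4,143.5,.038)):
  p=pt(d,u,v,z);print(n,np.round(p,4),np.round(R.T@(p-o)*1000,2))
E
```

```text
[ 0.58766672 -0.16881292  0.12143784]
balls [ 0.6201 -0.1369  0.0465] [45.53  0.24 74.94]
seat [ 0.6214 -0.136   0.038 ] [47.05  0.5  83.44]
dome [ 0.6208 -0.1357  0.053 ] [46.85 -0.12 68.44]
seatL [ 0.6065 -0.121   0.038 ] [ 47.06 -20.66  83.44]
seatR [ 0.6363 -0.151   0.038 ] [47.05 21.63 83.44]
```

>>> play_rows(targets="0.022 0 0 0 0.8; 0.0455 0 0 0 0.8; 0.0455 0 0.015 0 0.8; 0.0455 0 0.033 0 0.8; 0.0455 0 0.033 0 0.8")

```text
time_s: 18.45
position: [0.619, -0.1361, 0.086]
tool_rot: [[0.709, 0.705, -0.004], [0.705, -0.709, 0.002], [-0.002, -0.004, -1.0]]
ft_force: [-0.6, -0.7, -0.8]
grip_width: 0.0236
```

>>> play_rows(targets="0 0 0 0 0.8; 0 0 0 0 0.8; 0 0 0 0 0.8; 0 0 0 0 0.8; 0 0 0 0 0.8")

```text
time_s: 18.95
position: [0.6201, -0.1367, 0.0886]
tool_rot: [[0.709, 0.705, 0.001], [0.705, -0.709, -0.0], [0.0, 0.001, -1.0]]
ft_force: [-0.3, 0.6, -0.0]
grip_width: 0.0237
```

```bash
python3 st.py; python3 reg.py; python3 - <<'E'
from h import *
e=grab('scene');save(e,'s15.png',(300,150,420,250),6);e=grab('side');save(e,'sd15.png',(270,120,370,220),6);d=grab('wrist');save(d,'w15.png')
E
```

```text
44.84479968780202 [ 0.6201 -0.1367  0.0886] 0.023673476575819714 [-0.3   0.64 -0.01] [ 0.013 -0.03  -0.006] 22.06
44.84873630736363 [ 0.6201 -0.1367  0.0885] 0.023656432713598897 [ 0.08  0.15 -0.97] [-0.009  0.02   0.077] 22.06
stud (array([0.061, 0.134], dtype=float32), 'mm +y: -0.28')
edge (array([-0.104, -0.004], dtype=float32), 'mm +y: 0.24')
plateR (array([-0.001,  0.002], dtype=float32), 'mm +y: -0.00')
```

View pics/s15.png

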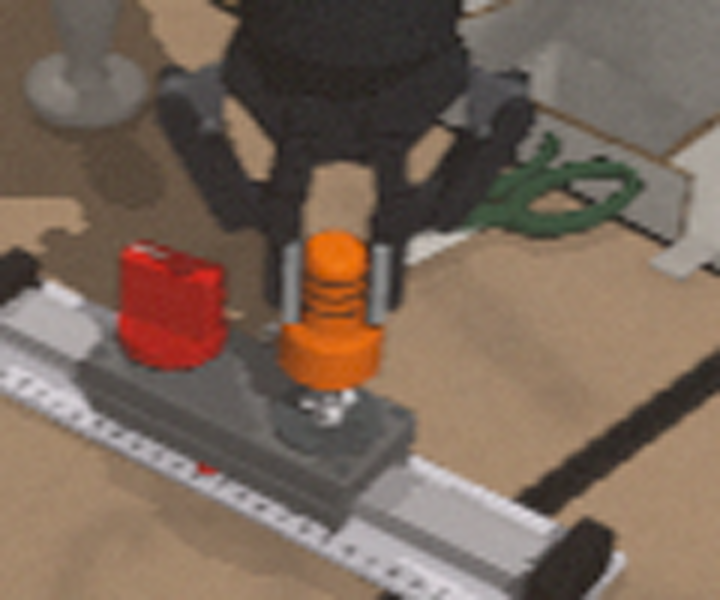

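View pics/sd15.png

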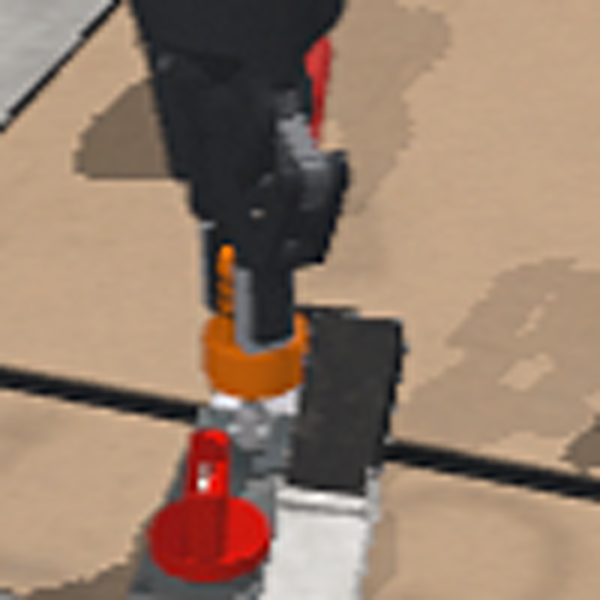

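```bash
python3 - <<'E'
from h import *
for n,(u0,v0) in(('scene',(300,150)),('side',(270,120))):
    d=load(n)
    for z in(.0455,.055,.067,.08,.12):
        u,v=proj(d,[.6203,-.1365,z]);print(n,z,round((u-u0)*6,1),round((v-v0)*6,1))
    p=np.array(proj(d,[.6203,-.1365,.05]));print([np.round((np.array(proj(d,[.6203+a,-.1365+b,.05]))-p)*6,2) for a,b in((.001,0),(0,.001))])
e=load('scene');save(e,'s15z.png',(340,180,380,230),14);e=load('side');save(e,'sd15z.png',(295,160,335,210),12)
E
```

```text
scene 0.0455 328.8 398.8
scene 0.055 329.9 379.7
scene 0.067 331.3 355.2
scene 0.08 332.9 328.3
scene 0.12 338.0 242.2
[array([ 1.8 , -1.18]), array([-1.93, -1.23])]
side 0.0455 245.5 421.0
side 0.055 244.7 399.9
side 0.067 243.8 373.0
side 0.08 242.7 343.5
side 0.12 239.4 250.2
[array([-2.49, -0.47]), array([-0.96,  1.4 ])]
```

View pics/s15z.png

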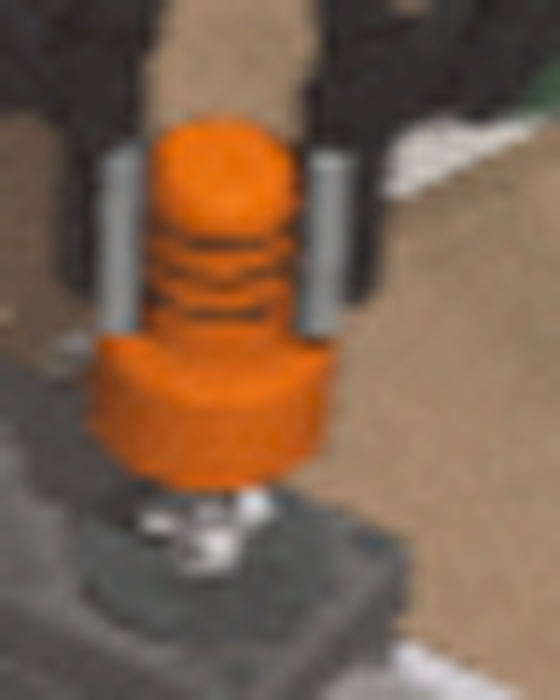

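View pics/sd15z.png

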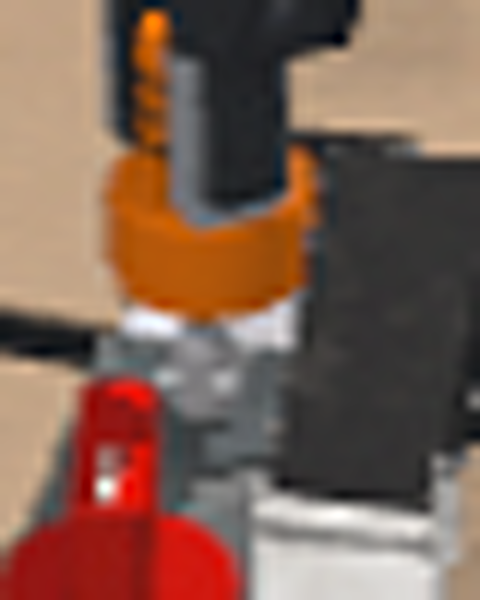

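>>> play_rows(targets="0.0008 0.0003 0 0 0.8; 0.0008 0.0003 0.004 0 0.8; 0.0008 0.0003 0.008 0 0.8; 0.0008 0.0003 0.011 0 0.8; 0.0008 0.0003 0.014 0 0.8", force=80)

```text
time_s: 19.75
position: [0.6208, -0.1363, 0.0737]
tool_rot: [[0.709, 0.705, -0.0], [0.705, -0.709, 0.0], [-0.0, -0.0, -1.0]]
ft_force: [-0.9, -1.0, -0.5]
grip_width: 0.0235
```

>>> play_rows(targets="0 0 0 0 0.8; 0 0 0 0 0.8")

```text
time_s: 19.95
position: [0.6209, -0.1363, 0.0742]
tool_rot: [[0.709, 0.705, -0.0], [0.705, -0.709, -0.0], [-0.0, 0.0, -1.0]]
ft_force: [-0.3, -0.7, -0.5]
grip_width: 0.0231
```

```bash
python3 st.py; python3 reg.py; python3 - <<'E'
from h import *
e=load('scene');save(e,'s16z.png',(340,180,380,230),14);e=grab('side');save(e,'sd16z.png',(295,160,335,210),12)
E
```

```text
44.852115113370445 [ 0.6209 -0.1363  0.0742] 0.02306740148896374 [-0.29 -0.71 -0.53] [ 0.054 -0.036 -0.043] 22.11
44.84965138338787 [ 0.6209 -0.1364  0.0743] 0.023261102800795182 [0.1  1.09 0.51] [-0.003 -0.04  -0.004] 22.11
stud (array([-0.097,  0.204], dtype=float32), 'mm +y: -0.00')
edge (array([-0.157, -0.092], dtype=float32), 'mm +y: 0.45')
plateR (array([0.001, 0.   ], dtype=float32), 'mm +y: -0.00')
```

View pics/s16z.png

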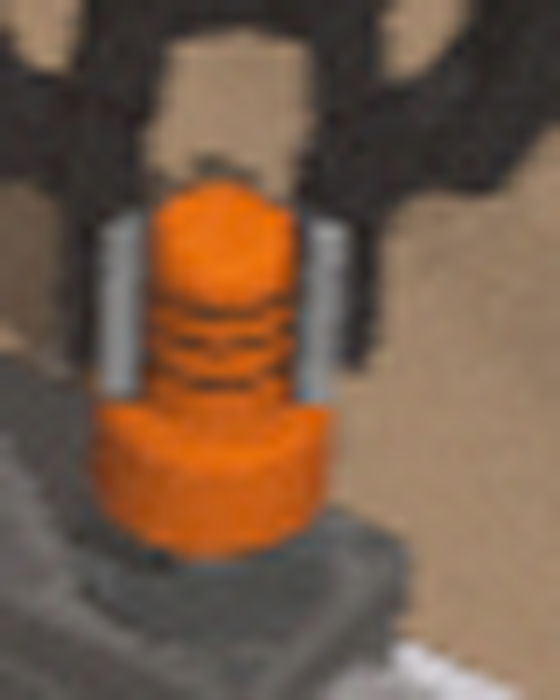

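View pics/sd16z.png

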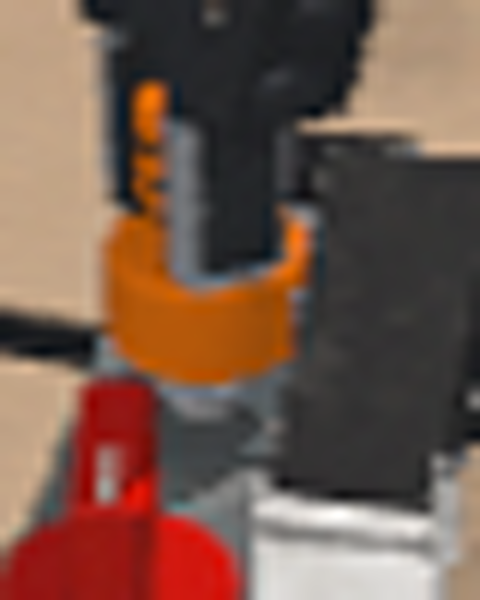

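>>> play_rows(targets="0 0 0.0015 0 0.8; 0 0 0.003 0 0.8; 0 0 0.0045 0 0.8; 0 0 0.0045 0 0.8; 0 0 0.0045 0 0.8")

```text
time_s: 20.65
position: [0.6208, -0.1363, 0.0696]
tool_rot: [[0.709, 0.705, -0.0], [0.705, -0.709, 0.0], [-0.0, -0.0, -1.0]]
ft_force: [0.6, -0.4, 0.0]
grip_width: 0.0232
```

```bash
python3 st.py; python3 reg.py
```

```text
44.85138532617782 [ 0.6208 -0.1363  0.0696] 0.023232731163363027 [ 0.58 -0.37  0.  ] [-0.018  0.03   0.041] 22.11
44.853435058282436 [ 0.6208 -0.1363  0.0697] 0.02289170205656719 [-0.61 -0.13 -0.16] [-0.039 -0.026  0.062] 22.11
stud (array([0.448, 0.493], dtype=float32), 'mm +y: -1.53')
edge (array([-0.09 , -0.041], dtype=float32), 'mm +y: 0.25')
plateR (array([0.002, 0.002], dtype=float32), 'mm +y: -0.01')
```

>>> play_rows(targets="0 0 0.001 0 0.8; 0 0 0.002 0 0.8; 0 0 0.003 0 0.8; 0 0 0.004 0 0.8; 0 0 0.004 0 0.8")

```text
time_s: 21.3
position: [0.6218, -0.1363, 0.067]
tool_rot: [[0.709, 0.705, 0.003], [0.705, -0.709, -0.001], [0.002, 0.003, -1.0]]
ft_force: [1.5, 2.2, 6.1]
grip_width: 0.0232
```

```bash
python3 st.py; python3 reg.py
```

```text
44.85458317034183 [ 0.6218 -0.1363  0.067 ] 0.023164271753175744 [1.5  2.25 6.09] [ 0.321 -0.236  0.01 ] 22.11
44.85800922090928 [ 0.6217 -0.1363  0.0669] 0.022913459464659915 [0.75 0.86 6.95] [ 0.246 -0.205 -0.015] 22.11
stud (array([0.733, 1.053], dtype=float32), 'mm +y: -2.76')
edge (array([-0.064, -0.001], dtype=float32), 'mm +y: 0.14')
plateR (array([ 0.004, -0.004], dtype=float32), 'mm +y: -0.00')
```

>>> play_rows(targets="0 0 0.001 0 0.8; 0 0 0.002 0 0.8; 0 0 0.003 0 0.8; 0 0 0.003 0 0.8")

```text
time_s: 21.85
position: [0.6208, -0.1361, 0.0619]
tool_rot: [[0.709, 0.705, -0.0], [0.705, -0.709, 0.001], [0.0, -0.001, -1.0]]
ft_force: [3.2, 0.4, -5.3]
grip_width: 0.0234
```

```bash
python3 st.py; python3 reg.py
```

```text
44.84908301800877 [ 0.6208 -0.1361  0.0619] 0.023440373269195267 [ 3.23  0.4  -5.3 ] [ 0.242 -0.667 -0.015] 22.11
44.84908449303467 [ 0.6208 -0.1361  0.0618] 0.022981613324049403 [ 3.86  0.81 -5.96] [ 0.225 -0.654  0.041] 22.11
stud (array([0.43 , 2.541], dtype=float32), 'mm +y: -3.67')
edge (array([-0.003,  0.001], dtype=float32), 'mm +y: 0.01')
plateR (array([-0.003, -0.004], dtype=float32), 'mm +y: 0.01')
```

>>> play_rows(targets="0.0003 0.0003 0.001 0 0.8; 0.0003 0.0003 0.002 0 0.8; 0.0003 0.0003 0.003 0 0.8; 0.0003 0.0003 0.003 0 0.8")

```text
time_s: 22.4
position: [0.6211, -0.1364, 0.0599]
tool_rot: [[0.709, 0.705, -0.0], [0.705, -0.709, -0.0], [-0.0, -0.0, -1.0]]
ft_force: [-0.9, 0.9, 0.5]
grip_width: 0.0231
```

```bash
python3 st.py; python3 reg.py
```

```text
44.84971105314067 [ 0.6211 -0.1364  0.0599] 0.023085081174394784 [-0.93  0.91  0.49] [0.139 0.036 0.038] 22.13
44.84529562148633 [ 0.6211 -0.1365  0.06  ] 0.02241859989489348 [-0.63  0.91 -0.57] [ 0.139  0.073 -0.012] 22.13
stud (array([0.651, 3.507], dtype=float32), 'mm +y: -5.19')
edge (array([0.019, 0.011], dtype=float32), 'mm +y: -0.05')
plateR (array([-0.005,  0.   ], dtype=float32), 'mm +y: 0.01')
```

>>> play_rows(targets="0 0 0.001 0 0.8; 0 0 0.0015 0 0.8; 0 0 0.0015 0 0.8")

```text
time_s: 22.85
position: [0.6213, -0.1364, 0.0589]
tool_rot: [[0.709, 0.705, 0.0], [0.705, -0.709, -0.001], [-0.0, 0.001, -1.0]]
ft_force: [-2.2, 0.1, 6.7]
grip_width: 0.0231
```

```bash
python3 st.py
```

```text
44.85551527480416 [ 0.6213 -0.1364  0.0589] 0.023086313341556315 [-2.24  0.09  6.67] [0.109 0.437 0.012] 22.13
44.851021968166904 [ 0.6213 -0.1365  0.059 ] 0.02316267217607622 [-2.59  0.82  5.89] [ 0.11   0.458 -0.   ] 22.13
```

>>> play_rows(targets="-0.0002 -0.0002 0.0006 0 0.8; -0.0002 -0.0002 0.0009 0 0.8; -0.0002 -0.0002 0.0009 0 0.8; -0.0002 -0.0002 0.0009 0 0.8; -0.0002 -0.0002 0.0009 0 0.8")

```text
time_s: 23.45
position: [0.6213, -0.1365, 0.0586]
tool_rot: [[0.709, 0.705, 0.002], [0.705, -0.709, -0.001], [0.001, 0.002, -1.0]]
ft_force: [-2.3, 0.9, 9.5]
grip_width: 0.0232
```

```bash
python3 st.py;python3 st.py; python3 reg.py; python3 - <<'E'
from h import *
e=load('scene');save(e,'s17.png',(300,150,420,250),6);e=grab('side');save(e,'sd17.png',(270,120,370,220),6)
E
```

```text
44.85396466503479 [ 0.6213 -0.1365  0.0586] 0.023194438514633375 [-2.33  0.91  9.48] [ 0.188  0.494 -0.013] 22.12
44.85529584786689 [ 0.6213 -0.1365  0.0586] 0.02288869810512131 [-2.44  0.8   8.37] [0.163 0.474 0.063] 22.12
44.853395257120695 [ 0.6213 -0.1365  0.0585] 0.02327877833387595 [-3.14  1.54  9.53] [ 0.219  0.471 -0.031] 22.12
44.85130395771229 [ 0.6213 -0.1365  0.0586] 0.023370446710892313 [-3.21  2.03  9.02] [ 0.217  0.488 -0.012] 22.12
stud (array([0.398, 4.602], dtype=float32), 'mm +y: -5.79')
edge (array([ 0.045, -0.002], dtype=float32), 'mm +y: -0.10')
plateR (array([-0.002, -0.003], dtype=float32), 'mm +y: 0.01')
```

View pics/s17.png

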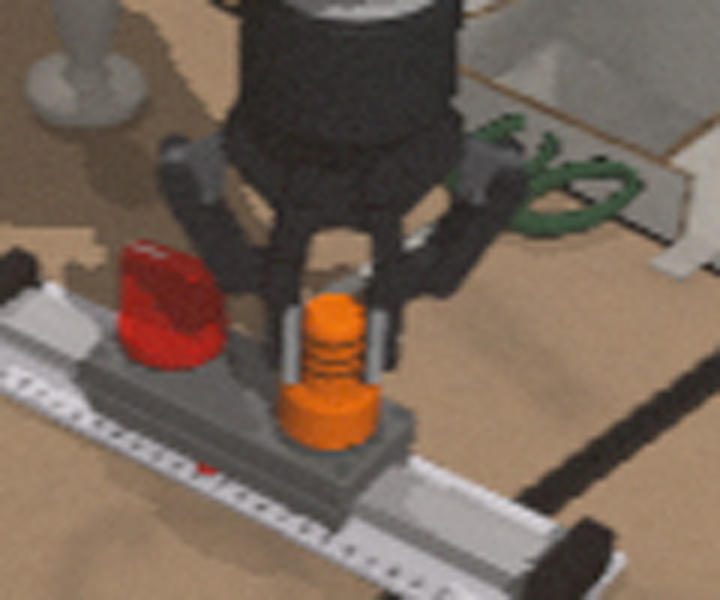

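View pics/sd17.png

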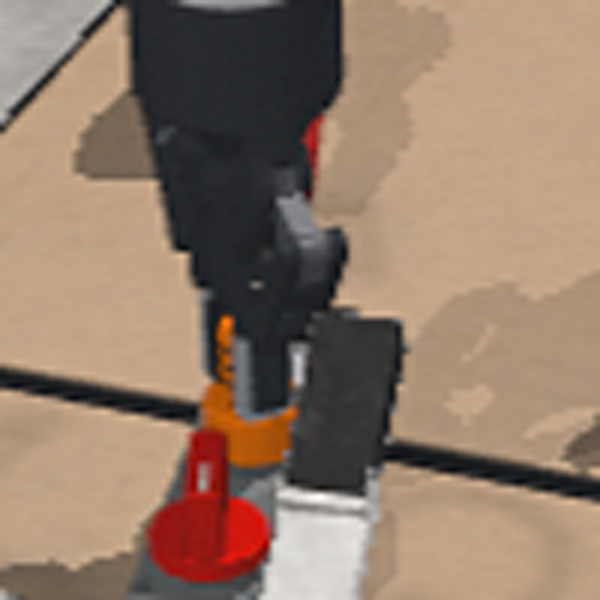

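>>> play_rows(targets="0 0 0.0003 0 0.8; 0 0 0.0003 0 0.8; 0 0 0.0003 0 0.8; 0 0 0.0003 0 0.8")

```text
time_s: 24.15
position: [0.6213, -0.1365, 0.0584]
tool_rot: [[0.709, 0.705, 0.002], [0.705, -0.709, -0.001], [0.0, 0.002, -1.0]]
ft_force: [-3.3, 1.6, 10.5]
grip_width: 0.023
```

```bash
python3 st.py;python3 st.py;python3 reg.py
```

```text
44.85336597227116 [ 0.6213 -0.1365  0.0584] 0.023014412316503717 [-3.29  1.6  10.51] [ 0.227  0.608 -0.008] 22.12
44.85678508514827 [ 0.6213 -0.1365  0.0584] 0.022929796411627498 [-3.06  0.99  9.59] [ 0.19   0.502 -0.041] 22.12
44.85385168392275 [ 0.6213 -0.1365  0.0584] 0.02322824681534702 [-1.94  1.72  8.9 ] [0.215 0.564 0.001] 22.12
44.85627536978945 [ 0.6213 -0.1365  0.0584] 0.023089947946274832 [-2.64  1.72  9.61] [ 0.221  0.543 -0.001] 22.12
stud (array([0.015, 4.867], dtype=float32), 'mm +y: -5.22')
edge (array([ 0.048, -0.001], dtype=float32), 'mm +y: -0.11')
plateR (array([-0.006,  0.001], dtype=float32), 'mm +y: 0.01')
```

>>> play_rows(targets="0 0 0.0003 0 0.8; 0 0 0.0003 0 0.8; 0 0 0.0003 0 0.8; 0 0 0.0003 0 0.8")

```text
time_s: 24.8
position: [0.6213, -0.1365, 0.0583]
tool_rot: [[0.709, 0.705, 0.002], [0.705, -0.709, -0.001], [0.0, 0.002, -1.0]]
ft_force: [-3.2, 1.2, 10.9]
grip_width: 0.0231
```

```bash
python3 st.py;python3 st.py;python3 -c "
from rig import env
print(env.close_job())"
```

```text
44.85879643208765 [ 0.6213 -0.1365  0.0583] 0.023149579443359478 [-3.19  1.25 10.87] [0.247 0.64  0.038] 22.12
44.85834814425641 [ 0.6213 -0.1365  0.0583] 0.02292549802883658 [-3.93  1.19 10.47] [ 0.278  0.616 -0.   ] 22.12
44.8583902985603 [ 0.6213 -0.1365  0.0583] 0.02310233450118613 [-3.57  1.52 10.49] [0.261 0.592 0.01 ] 22.12
44.856329288472054 [ 0.6213 -0.1365  0.0582] 0.022994766881072087 [-2.56  1.05 11.28] [ 0.239  0.625 -0.06 ] 22.12
the job is handed in; nothing more can be done
None
```

The job is handed in at about 25 s of the 64 s allowed. The red knob is turned home and the orange cap is snapped onto the stud. The gripper still holds the cap and presses it down.

- **Knob:** I turned it clockwise to its hard stop, where the moment about its axis rose to about 1.6 N·m. The first turn pulled the stop about 1.3 mm toward -y while the brake was still free. I backed off to just below brake contact, slid the stop back and turned it home again. Seen afterwards, the bar had turned about 1.39 rad from where it started.
- **Stop position:** At the end the scene camera put it about 0.1 mm from where it started.
- **Cap:** The force rose past 6 N, dropped to about -5 N as the springs drew the cap down, and then the cap met the seat. The last readings were 10.5 to 11.3 N downward. The mouth came to about 0.0365 m, below the 38 mm seat height, so the sprung seat is compressed roughly 1.5 mm, about its full travel.
- **Checks that fell short:**
  - About 3.5 N of sideways force remains, mostly across the rail.
  - The stud-patch image comparison was useless once the cap covered the stud, so I relied on the edge of the stop block.
- **Other things on the bench:** I touched nothing else on purpose, and no contact showed in the pictures.

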